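# Fetch the pistachio eclair from under the pastry stand's tier

### The arm

A 6-joint arm with a two-finger parallel gripper is mounted at the origin on the work surface. World frame = base frame: x ahead of the robot, y to its left, z up, the work surface at z = 0. Lengths are in mm, angles in rad, forces in N, time in s.
With the tool pointing down it reaches from about 400 to 925 mm from the base axis. Payload 12.5 kg.
Tool frame: the origin (TCP) lies on the mounting face of the last link; the fingertips stand 190 mm ahead of it and the grasp point (between the pads) lies 171 mm ahead of it; z points along the fingers, y is the line along which they close (so a half turn about z gives the same grasp; the last joint's range is limited). The gripper opens to 95 mm and grips with 3 to 60 N. Pads are 20 mm wide; open, the fingers measure 119 mm over their backs; the gripper's body (75 mm by 180 mm) begins 59 mm behind the grasp point.
Start: joints at [-1.45, 0.491, 1.559, -0, 1.092, -0.106], TCP at [140.558, -608.99, 404.761] pointing down, gripper open.
Joint ranges: [-3.1, 3.1], [-0.84, 2.19], [0.05, 2.79], [-1.13, 4.28], [0.06, 2.93], [-2.69, 2.69]. Speed limits (rad/s): [2.22, 2.22, 2.79, 3.14, 3.14, 3.14].

### API

Orientations are given as [roll, pitch, yaw] about the fixed x, y, z axes, in that order (R = Rz(yaw) Ry(pitch) Rx(roll)).
In Python, from cell import * gives the robot as it stands.
- The arm moves only by the tool arm_command, never from a script. Its argument "rows" is a list that holds one entry, the list of rows, each a list of 7 numbers: the shift along the tool's x, y, z normalised to -1 to 1, where 1 is 0.15 m, then the turn, a rotation vector about the tool's x, y, z normalised to -1 to 1, where 1 is 360 degrees, then the opening, from -1 (shut) to 1 (fully open). A call has 1 to 10 rows; each row is the pose to reach, as a shift and turn from the pose commanded when the call began, along the tool's axes at that moment, turning the shorter way round; what a row does not reach only later rows make up. A row lasts 1/12 s, in which the tool goes at most 41.7 mm and 7.16 degrees, less where a joint would pass 70% of its speed; a pose out of reach is approached as far as the arm can. A call with a number of a shift or a turn outside -1 to 1 is refused whole. A call with a gripper value outside its range is refused whole. The fingers move at their own pace and stop on an object; the grip force is fixed at half the most. Time passes only in rows, so rows that repeat a pose let the fingers close. It gives the time, the measured TCP pose, the force, the opening and the grip force at its end, in the units of the state.
- state(): the state, without advancing time (a new reading comes with each control period).
- read_camera(name): name is "scene" or "top" or "wrist"; returns (picture, depth): 480x640x3 uint8, red, green, blue; 480x640 float32, mm along the optical axis (not along the pixel's ray), 0 where there is no reading.
- get_calibration(name): a dict with "camera_matrix" (3x3 intrinsics, pixels), "position" and "orientation" of the camera in the world; the wrist camera has in their place "hand_eye" (4x4, takes a point from camera to tool coordinates, whose origin is the TCP and whose axes are the flange's). Camera axes: x right, y up, looking along -z (the intrinsics and any distortion apply to the point x, -y, -z); pixel columns grow to the right and rows downward; lengths in mm; the calibration is good to about 2 mm. A picture is of the moment at which its call begins: read the wrist's pose just before it. get_calibration takes no time and is no camera call.
- job_done(): hands the job in; it is judged then, once.
The state is a dict: "t": time; "joints": joint angles; "qvel": joint speeds; "tau": joint torques, N m; "eef_pos": TCP position; "tcp_rot": TCP orientation; "ft_force": force on the tool from outside, world axes, zero at the start; "moment": the same for the moment, N m; "opening": opening from 0.0 (shut) to 1.0 (fully open); "grip_force": force on a finger pad.
Only numpy, scipy, OpenCV 4.12 (cv2) and the standard library are available. Lean on these libraries where they do the work, as an engineer would, in place of code of your own. Each camera call takes 0.05 s, during which the arm holds its last target. There are 200 camera calls.

### The job

A customer wants the green pistachio eclair from the lower level of the pastry stand: move both tarts to the wooden side board, lift the white tier off its four posts by the brass handle and lay it flat on the side board too, then lay the green eclair upright and lengthwise in the middle of the gold cake card, without shifting the chocolate eclair. Then put the tier back fully down over its four posts (either way round), and set each tart upright in the middle of its own doily on the tier: the nut tart on the gold doily, the berry tart on the light-blue doily, whichever they stood on before.

Things in the scene. Friction and masses are not known exactly. Their poses are not given: they have to be found in the camera images.
- stand: Fixed pastry stand: dark slate slab 230 (x) x 160 x 15 mm. Origin at the centre of its underside, z up. Four brass posts at x = +-85, y = +-28 mm: 18 mm in diameter up to 63 mm above the origin (shoulders on which the tier rests), then pins 8 mm in diameter up to 85 mm, the last 7 mm tapered to a 3 mm tip.
- tier: Loose white plate 200 (x) x 84 x 8 mm, 0.25-0.5 kg, four 15 mm holes at x +-85, y +-28 mm; at first on the post shoulders, yaw as the stand. Origin: centre of underside, z up. Upright brass handle at its centre, the point of balance: 36 mm along x, 14 mm thick along y, from 8 to 50 mm above the origin. Two flat 66 mm doilies on top, y = 0: gold at x = +54, light blue at x = -54 mm.
- nut_tart: Loose round tart, light crust with caramel-brown top and nut crumbs, 58 mm in diameter (59 over its flutes), 22 mm high plus a 5 mm topping that is only seen. Origin at the centre of its underside, z up. At the start it stands on one of the tier's two doilies, not always its own.
- berry_tart: Loose round tart, light crust with red berries on top, 58 mm in diameter (59 over its flutes), 22 mm high plus a 9 mm topping that is only seen. Origin at the centre of its underside, z up. At the start it stands on the tier's other doily.
- green_eclair: Loose eclair, brown with green glaze, 140 (its x) x 36 (y) x 28 mm high plus 2 mm glaze. Origin at the centre of its underside, z up. At first it lies on the stand's slab under the tier, crosswise to the stand's x, its centre 36 to 40 mm from the stand's centre along x, either way; its ends stick out on both sides of the tier.
- choc_eclair: Loose eclair of the same size and axes with dark chocolate glaze, beside the green one on the other side of the stand's centre. It stays where it is.
- side_board: Fixed light wooden board, 230 (x) x 180 (y) x 12 (z) mm, to the left or right of the stand, empty at the start. Origin at the centre of its underside, z up. Room for the tier laid along its x on one half and the two tarts on the other.
- cake_card: Fixed gold card, 180 (x) x 80 (y) x 6 (z) mm, on the other side of the stand from the side board. Origin at the centre of its underside, z up. Target of the green eclair, long side along the card's x.
There are look-alikes about, which are no part of the job. Leave any red look-alike of the green_eclair alone.

How it is judged:
By the outcome, as a careful person would: the job done as asked, in the order asked, and still so for the second after the job is handed in, with the robot touching nothing.
It also fails if it takes over 144 s, if anything falls off the work surface, if the arm or the gripper's body presses on something with over 40 N, if the wrist force passes 120 N, or if a joint passes its speed limit or range.

## Working session

There is one attempt and no reset: what is moved stays moved. The work goes in short steps, Python scripts to look and compute and a tool call to move; the robot and the scene stay as the last step left them, time stands still between calls to the robot, and variables do not carry over. Pictures are saved under pics/ and viewed, at most 14 in all, crops included, and the job is handed in when it is done.

Besides the shell and the picture viewer there is one more tool, called after "Request:" in YAML: its name, and indented under it one key for each argument. arm_command: Moves the arm, as the interface text tells. Its arguments: {"type":"object","properties":{"rows":{"type":"array","items":{"type":"array","items":{"type":"array","items":{"type":"number","minimum":-1,"maximum":1}}}}},"required":["rows"]}

```bash
mkdir -p pics; ls; cat > h.py <<'E'
from cell import *
import numpy as np, cv2
from scipy.spatial.transform import Rotation as R
def save(n,img): cv2.imwrite('pics/'+n,cv2.cvtColor(img,cv2.COLOR_RGB2BGR))
def cloud(name):
    s=state(); img,d=read_camera(name); c=get_calibration(name)
    K=np.array(c['camera_matrix']); v,u=np.mgrid[0:480,0:640]
    x=(u-K[0,2])/K[0,0]*d; y=(v-K[1,2])/K[1,1]*d
    P=np.stack([x,-y,-d],-1)
    if name=='wrist':
        H=np.array(c['hand_eye']); P=P@H[:3,:3].T+H[:3,3]
        P=P@R.from_euler('xyz',s['tcp_rot']).as_matrix().T+np.array(s['eef_pos'])
    else:
        o=np.array(c['orientation']); M=o if o.shape==(3,3) else R.from_euler('xyz',o).as_matrix()
        P=P@M.T+np.array(c['position'])
    P[d<=0]=np.nan
    return img,P
E
python3 - <<'E'
from h import *
print(state())
for n in('top','scene'):
    c=get_calibration(n);print(c)
    img,P=cloud(n);save(n+'0.png',img);np.savez('/tmp/'+n,img=img,P=P)
print(get_calibration('wrist'))
E
```

```text
pics
{'t': 0.0, 'joints': array([-1.44961362e+00,  4.91577570e-01,  1.55945606e+00, -4.63478407e-06,
        1.09173525e+00, -1.05572511e-01]), 'qvel': array([-0.00055217,  0.00014326, -0.00073286,  0.00048141, -0.00059037,
        0.00088427]), 'tau': array([ 2.05867771e-03, -6.12642074e+01, -2.58175349e+01,  6.92785112e-02,
        4.82733117e-02, -1.27067988e-04]), 'eef_pos': array([ 140.54501187, -608.95756181,  404.1481639 ]), 'tcp_rot': array([-3.14042254e+00, -1.19859284e-04,  2.26757286e-01]), 'ft_force': array([ 0.07392183,  0.4883314 , -0.36106474]), 'moment': array([ 0.03620469, -0.06444481, -0.00511931]), 'grip_force': 0.0, 'opening': 0.9975503126499247}
{'camera_matrix': array([[517.31133618,   0.        , 324.93925957],
       [  0.        , 517.31133618, 238.43277565],
       [  0.        ,   0.        ,   1.        ]]), 'position': array([ 409.07942492,   -2.83047275, 1007.26131376]), 'orientation': array([ 0.07190227,  0.0314613 , -1.57100318])}
{'camera_matrix': array([[494.55083829,   0.        , 319.28212306],
       [  0.        , 494.55083829, 230.81525803],
       [  0.        ,   0.        ,   1.        ]]), 'position': array([ 925.8745264 , -470.5057032 , 1026.35352817]), 'orientation': array([0.5936477 , 0.01467982, 0.73706474])}
{'camera_matrix': array([[418.2214899 ,   0.        , 322.50597797],
       [  0.        , 418.2214899 , 242.66018444],
       [  0.        ,   0.        ,   1.        ]]), 'hand_eye': array([[-1.97572163e-04,  9.61056344e-01,  2.76352428e-01,
         7.78217636e+01],
       [ 9.99997415e-01,  8.15824542e-04, -2.12222379e-03,
         1.08448399e+00],
       [-2.26503173e-03,  2.76351295e-01, -9.61054021e-01,
         1.94140697e+01],
       [ 0.00000000e+00,  0.00000000e+00,  0.00000000e+00,
         1.00000000e+00]])}
```

View pics/top0.png

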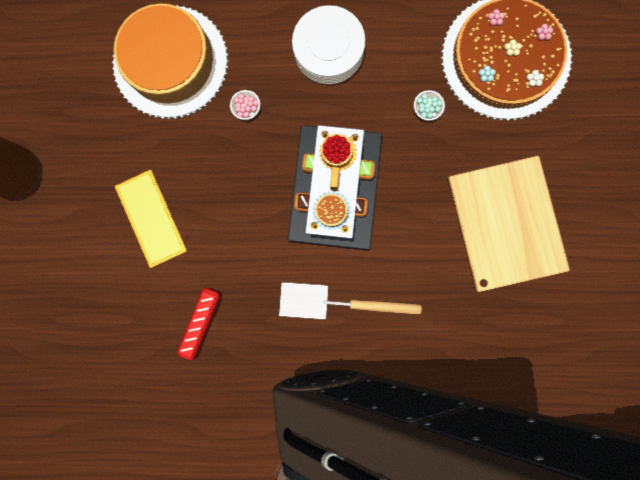

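View pics/scene0.png

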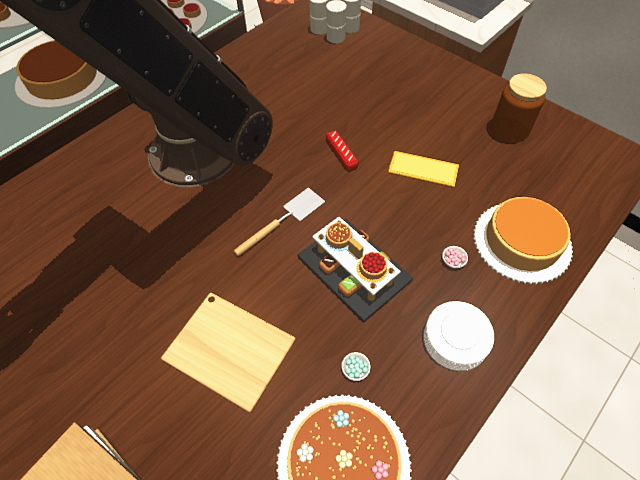

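The top view shows the tier with the berry tart at (337,150) and the nut tart at (331,210), each seemingly on the other's doily. The handle is at (335,177). The green eclair's ends are at (308,162) and (367,169), and the chocolate one's at (303,201) and (361,205). The board is at (508,223) and the card at (151,218).

Look-alikes: the red eclair (200,324) and the choc eclair (332,203) for the green one; the large cakes (160,50) and (510,50) for the tarts; the plates (328,45) for the tier. I choose the green glaze under the tier and will check it in a crop.

```bash
cat > m.py <<'E'
from h import *
def rect(P,m,big=True):
    if big:
        n,l,st,_=cv2.connectedComponentsWithStats(m.astype(np.uint8)); m=l==1+np.argmax(st[1:,4])
    q=P[m]; r=cv2.minAreaRect(q[:,:2].astype(np.float32)); return np.round(r[0],1),np.round(r[1],1),round(r[2],1),np.round(np.nanmedian(q[:,2]),1),m.sum()
def hsv(img): return [a.astype(int) for a in cv2.split(cv2.cvtColor(img,cv2.COLOR_RGB2HSV))]
def roi(a,b,c,d):
    m=np.zeros((480,640),bool); m[b:d,a:c]=1; return m
E
python3 - <<'E'
from m import *
z=np.load('/tmp/top.npz'); img,P=z['img'],z['P']; H,S,V=hsv(img); Z=P[...,2]
print('table',np.nanmedian(Z[roi(230,260,270,400)]))
print('board',rect(P,roi(435,140,590,300)&(Z>6)&(V>120)))
print('card',rect(P,roi(100,160,200,280)&(S>100)&(V>190)))
print('slab',rect(P,roi(280,115,400,260)&(Z>8)&(Z<22)))
print('slab all',rect(P,roi(280,115,400,260)&(Z>8)))
t=roi(280,115,400,260)
print('tier',rect(P,t&(Z>55)), 'white',rect(P,t&(S<50)&(V>170)&(Z>55)&(Z<80)))
for n,b in dict(berry=(315,130,360,169),nut=(310,190,355,230),handle=(325,165,345,190)).items():
    m=roi(*b)&(Z>85); print(n,rect(P,m),np.nanmax(P[m][:,2]))
g=t&(H>35)&(H<75)&(S>80)&(Z<55)&(Z>20); print('green',rect(P,g,False))
br=t&(Z>25)&(Z<52)
for a,b in((150,182),(190,218)): 
    m=br&roi(280,a,400,b); print('ecl',rect(P,m,False))
save('crop.png',cv2.resize(img[110:260,270:420],(600,600),interpolation=cv2.INTER_CUBIC))
E
```

```text
table -0.6257839896412634
board (array([ 510. , -321.8]), array([230.1, 180.4]), 13.0, np.float64(11.2), np.int64(11164))
card (array([521. , 373.7]), array([177. ,  78.8]), 24.8, np.float64(5.7), np.int64(3602))
slab (array([582.1,  10. ]), array([160.1, 230.3]), 83.6, np.float64(14.2), np.int64(3671))
slab all (array([582.1,  10. ]), array([160.1, 230.3]), 83.6, np.float64(66.0), np.int64(9653))
tier (array([582.3,  10. ]), array([ 84.1, 200.6]), 83.6, np.float64(72.1), np.int64(4962)) white (array([582.3,  10. ]), array([ 84.1, 200.6]), 83.6, np.float64(70.4), np.int64(2508))
berry (array([634.4,   7.9]), array([59.9, 62.1]), 45.6, np.float64(97.5), np.int64(850)) 115.26882193722201
nut (array([526.9,  16.1]), array([57.5, 58.6]), 23.1, np.float64(94.2), np.int64(847)) 100.00327255979096
handle (array([586.8,   9.1]), array([15.8, 46.6]), 79.7, np.float64(111.7), np.int64(197)) 116.61899039709078
green (array([618.1,   2.7]), array([124.3,  26.5]), 82.4, np.float64(43.9), np.int64(200))
ecl (array([617.6,   3.4]), array([139.8,  36.3]), 82.3, np.float64(42.4), np.int64(506))
ecl (array([544.9,  17.7]), array([139.4,  36.7]), 84.9, np.float64(42.6), np.int64(508))
```

View pics/crop.png

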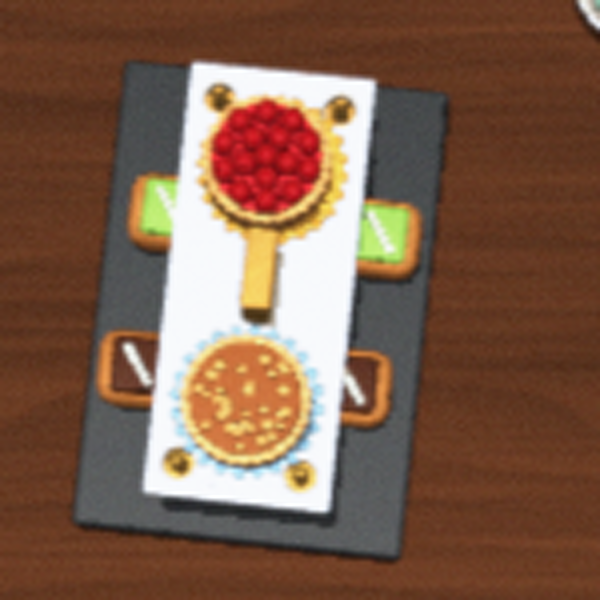

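The crop confirms the green glaze under the far end of the tier. The berry tart stands on gold and the nut tart on light blue, so they must be swapped. Next, a row planner and a hover over the stand.

```bash
cat > plan.py <<'E'
# plan([(x,y,z_grasp,yaw,open_mm,speed mm/row), ...]) -> prints calls; a waypoint ('w',n,open_mm) waits n rows
import numpy as np, json, os, math
F='/tmp/cmd.json'
def R(y): c,s=math.cos(y),math.sin(y); return np.array([[c,s,0],[s,-c,0],[0,0,-1]])
def plan(wps):
    cur=json.load(open(F)) if os.path.exists(F) else [140.558,-608.99,404.761,.2268,95]
    rows=[]; p=np.array(cur[:4]); g=cur[4]
    for w in wps:
        if w[0]=='w': rows+=[(p,w[2])]*w[1]; g=w[2]; continue
        q=np.array([w[0],w[1],w[2]+171,w[3]]); g=w[4]; d=q-p
        n=max(1,math.ceil(np.linalg.norm(d[:3])/w[5]),math.ceil(abs(d[3])/.11))
        fr=[(i+1)/n for i in range(n)]
        if n>3: fr=[.75*f+.25*f*f*(3-2*f) for f in fr]
        rows+=[(p+f*d,g) for f in fr]; p=q
    base=np.array(cur[:4]); calls=[]; c=[]
    def enc(r):
        s=R(base[3]).T@(r[0][:3]-base[:3])/150; t=-(r[0][3]-base[3])/(2*math.pi)
        return [round(float(v),3)+0. for v in s]+[0,0,round(t,4)+0.,round(r[1]/95*2-1,2)]
    def dec(e): return np.append(base[:3]+R(base[3])@np.array(e[:3])*150, base[3]-e[5]*2*math.pi)
    for r in rows:
        e=enc(r)
        if len(c)==10 or max(map(abs,e[:3]))>1:
            base=dec(c[-1]); calls.append(c); c=[]; e=enc(r)
        c.append(e)
    base=dec(c[-1]); calls.append(c)
    json.dump(list(base)+[g],open(F,'w'))
    for c in calls: print('['+json.dumps(c).replace(' ','').replace('.0,',',')+']')
    print(len(rows),np.round(base,3))
E
python3 -c "
from plan import *
plan([(545,10,270,-.112,95,38),('w',2,95)])"
```

```text
[[[0.14,-0.134,-0.009,0,0,0.0021,1.0],[0.292,-0.28,-0.02,0,0,0.0044,1.0],[0.454,-0.436,-0.031,0,0,0.0069,1.0],[0.626,-0.601,-0.043,0,0,0.0095,1.0],[0.805,-0.774,-0.055,0,0,0.0122,1.0],[0.992,-0.953,-0.067,0,0,0.015,1.0]]]
[[[0.173,-0.201,-0.013,0,0,0.003,1.0],[0.351,-0.407,-0.027,0,0,0.0059,1.0],[0.53,-0.615,-0.04,0,0,0.0089,1.0],[0.711,-0.825,-0.054,0,0,0.012,1.0]]]
[[[0.165,-0.223,-0.013,0,0,0.003,1.0],[0.328,-0.444,-0.027,0,0,0.006,1.0],[0.489,-0.662,-0.04,0,0,0.009,1.0],[0.647,-0.876,-0.053,0,0,0.0119,1.0]]]
[[[0.138,-0.219,-0.013,0,0,0.0028,1.0],[0.27,-0.43,-0.025,0,0,0.0055,1.0],[0.397,-0.632,-0.037,0,0,0.0081,1.0],[0.517,-0.823,-0.048,0,0,0.0106,1.0]]]
[[[0.1,-0.185,-0.01,0,0,0.0023,1.0],[0.192,-0.355,-0.02,0,0,0.0044,1.0],[0.192,-0.355,-0.02,0,0,0.0044,1.0],[0.192,-0.355,-0.02,0,0,0.0044,1.0]]]
22 [ 5.45038e+02  9.95100e+00  4.41061e+02 -1.12000e-01]
```

Request:
arm_command:
  rows:
    - [[0.14, -0.134, -0.009, 0, 0, 0.0021, 1.0], [0.292, -0.28, -0.02, 0, 0, 0.0044, 1.0], [0.454, -0.436, -0.031, 0, 0, 0.0069, 1.0], [0.626, -0.601, -0.043, 0, 0, 0.0095, 1.0], [0.805, -0.774, -0.055, 0, 0, 0.0122, 1.0], [0.992, -0.953, -0.067, 0, 0, 0.015, 1.0]]

```text
t: 0.6
eef_pos: [253.9, -434.8, 414.6]
tcp_rot: [-3.141, 0.0, 0.131]
ft_force: [0.4, -0.4, 0.5]
opening: 0.999
grip_force: 0.0
```

Request:
arm_command:
  rows:
    - [[0.173, -0.201, -0.013, 0, 0, 0.003, 1.0], [0.351, -0.407, -0.027, 0, 0, 0.0059, 1.0], [0.53, -0.615, -0.04, 0, 0, 0.0089, 1.0], [0.711, -0.825, -0.054, 0, 0, 0.012, 1.0]]

```text
t: 0.93
eef_pos: [343.3, -297.7, 422.9]
tcp_rot: [-3.142, 0.0, 0.056]
ft_force: [1.3, -0.1, -0.8]
opening: 0.997
grip_force: 0.0
```

Request:
arm_command:
  rows:
    - [[0.165, -0.223, -0.013, 0, 0, 0.003, 1.0], [0.328, -0.444, -0.027, 0, 0, 0.006, 1.0], [0.489, -0.662, -0.04, 0, 0, 0.009, 1.0], [0.647, -0.876, -0.053, 0, 0, 0.0119, 1.0]]

```text
t: 1.27
eef_pos: [432.8, -160.7, 430.9]
tcp_rot: [3.142, 0.0, -0.019]
ft_force: [1.3, -1.1, -0.2]
opening: 1.0
grip_force: 0.0
```

Request:
arm_command:
  rows:
    - [[0.138, -0.219, -0.013, 0, 0, 0.0028, 1.0], [0.27, -0.43, -0.025, 0, 0, 0.0055, 1.0], [0.397, -0.632, -0.037, 0, 0, 0.0081, 1.0], [0.517, -0.823, -0.048, 0, 0, 0.0106, 1.0]]

```text
t: 1.6
eef_pos: [512.6, -38.6, 438.0]
tcp_rot: [3.142, 0.0, -0.084]
ft_force: [-0.7, -0.6, -0.1]
opening: 0.999
grip_force: 0.0
```

Request:
arm_command:
  rows:
    - [[0.1, -0.185, -0.01, 0, 0, 0.0023, 1.0], [0.192, -0.355, -0.02, 0, 0, 0.0044, 1.0], [0.192, -0.355, -0.02, 0, 0, 0.0044, 1.0], [0.192, -0.355, -0.02, 0, 0, 0.0044, 1.0]]

```text
t: 1.93
eef_pos: [545.4, 11.1, 440.5]
tcp_rot: [3.141, 0.001, -0.109]
ft_force: [-0.4, -0.5, -1.0]
opening: 1.0
grip_force: 0.0
```

```bash
python3 - <<'E'
from m import *
s=state();print(s['t'],s['eef_pos'],s['tcp_rot'])
img,P=cloud('wrist'); save('w1.png',img);np.savez('/tmp/w1',img=img,P=P); Z=P[...,2];H,S,V=hsv(img)
X,Y=P[...,0],P[...,1]
near=(X>440)&(X<720)&(abs(Y-10)<100)
print('tier',rect(P,near&(Z>62)),'slab',rect(P,near&(Z>9)))
def box(n,m): print(n,rect(P,m))
box('nut',near&(Z>85)&(X<562)); box('berry',near&(Z>85)&(X>604)); box('berry low',near&(Z>76)&(Z<95)&(X>604)); box('red',near&(Z>92)&(X>604)&((H<8)|(H>172))&(S>120))
box('handle',near&(Z>105)&(X>562)&(X<604))
box('nuttop',near&(Z>93)&(X<562))
E
```

```text
1.9333 [545.36657273  11.07027204 440.50097331] [ 3.14144651e+00  8.09380599e-04 -1.09397896e-01]
tier (array([557.7,   9.1]), array([151.8,  48.9]), 83.7, np.float64(348.7), np.int64(82829)) slab (array([557.7,   9.1]), array([151.8,  48.9]), 83.7, np.float64(348.7), np.int64(82829))
nut (array([547.4, -44.7]), array([35.1, 23.8]), 12.8, np.float64(339.7), np.int64(5028))
berry (array([636. ,   2.6]), array([58.5, 58.7]), 7.5, np.float64(99.6), np.int64(5050))
berry low (array([636. ,   2.6]), array([58.5, 58.7]), 7.5, np.float64(93.6), np.int64(1183))
red (array([635.5,   2.7]), array([49.5, 50.3]), 88.0, np.float64(100.5), np.int64(3837))
handle (array([569.2,   7.8]), array([151.8,  25.7]), 83.7, np.float64(352.1), np.int64(69775))
nuttop (array([547.4, -44.7]), array([35.1, 23.8]), 12.8, np.float64(339.7), np.int64(5028))
```

View pics/w1.png

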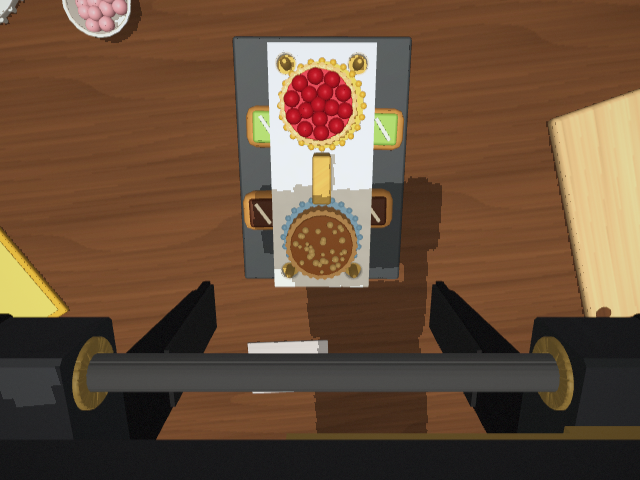

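The wrist view shows the berry tart (320,103) on gold, the nut tart (321,243) on light blue and the handle at (322,178). The gripper bodies polluted the masks, so I'll refit without them.

```bash
python3 - <<'E'
from m import *
z=np.load('/tmp/w1.npz'); img,P=z['img'],z['P'].copy(); P[P[...,2]>125]=np.nan; P[280:]=np.nan if False else P[280:]
Z=P[...,2];H,S,V=hsv(img);X,Y=P[...,0],P[...,1]
near=(X>440)&(X<720)&(abs(Y-10)<100)&(roi(150,20,460,300))
def box(n,m): print(n,rect(P,m))
box('tier',near&(Z>62));box('slab',near&(Z>9))
box('nut',near&(Z>84)&(X<558));box('handle',near&(Z>107)&(X>560)&(X<604))
box('green',near&(Z>25)&(Z<52)&(X>590)) 
for n,a,b in(('green',585,660),('choc',480,585)):
    print(n,rect(P,near&(Z>25)&(Z<52)&(X>a)&(X<b),False))
E
python3 -c "
from plan import *
# berry: grasp, to board far half
B=(510,-321.8);c,s=math.cos(.227),math.sin(.227)
def b(a,o): return B[0]+c*a-s*o, B[1]+s*a+c*o
print(b(58,-45),b(-58,-45),b(0,44))
plan([(636,2.8,150,-.112,95,35),(636,2.8,92,-.112,95,20),('w',1,95),('w',6,0),(636,2.8,150,-.112,0,18)])"
```

```text
tier (array([582.1,   6.1]), array([ 84.4, 200.8]), 83.7, np.float64(72.7), np.int64(24818))
slab (array([582.5,   5.9]), array([160.4, 229.9]), 83.7, np.float64(71.2), np.int64(41074))
nut (array([527.5,  12.5]), array([58.5, 59.1]), 64.8, np.float64(95.5), np.int64(3983))
handle (array([582.3,   6.3]), array([13.5, 36.3]), 83.5, np.float64(113.4), np.int64(936))
green (array([611.1, -56.5]), array([27.5, 35.3]), 83.8, np.float64(45.0), np.int64(1173))
green (array([618.2,  -0.7]), array([139.9,  36. ]), 82.5, np.float64(44.7), np.int64(2089))
choc (array([545. ,  13.8]), array([140. ,  36.3]), 84.7, np.float64(44.5), np.int64(1836))
(576.6395624406775, -352.5923483631088) (463.61543281434496, -378.6987866918044) (500.09755787532237, -278.92877841759804)
[[[0.107,-0.004,0.141,0,0,0,1.0],[0.236,-0.008,0.311,0,0,0,1.0],[0.372,-0.012,0.49,0,0,0,1.0],[0.501,-0.017,0.66,0,0,0,1.0],[0.608,-0.02,0.8,0,0,0,1.0],[0.608,-0.02,0.929,0,0,0,1.0]]]
[[[0,0,0.129,0,0,0,1.0],[0,0,0.258,0,0,0,1.0],[0,0,0.258,0,0,0,1.0],[0,0,0.258,0,0,0,-1.0],[0,0,0.258,0,0,0,-1.0],[0,0,0.258,0,0,0,-1.0],[0,0,0.258,0,0,0,-1.0],[0,0,0.258,0,0,0,-1.0],[0,0,0.258,0,0,0,-1.0],[0,0,0.17,0,0,0,-1.0]]]
[[[0,0,-0.105,0,0,0,-1.0],[0,0,-0.211,0,0,0,-1.0],[0,0,-0.299,0,0,0,-1.0]]]
19 [ 6.36003e+02  2.75100e+00  3.21061e+02 -1.12000e-01]
```

```bash
cat > see.py <<'E'
from m import *
def stand():
    img,P=cloud('wrist'); P[P[...,2]>125]=np.nan
    Z=P[...,2];X,Y=P[...,0],P[...,1]
    near=(X>440)&(X<720)&(abs(Y-10)<100)&(roi(150,20,460,300))
    for n,m in(('tier',near&(Z>62)),('handle',near&(Z>107)&(X>560)&(X<604)),('nut',near&(Z>84)&(X<558)),('berry',near&(Z>76)&(X>605))): print(n,*rect(P,m)[:4])
E
python3 - <<'E'
from see import *
for i in range(4):
    stand(); s=state();print(s['t'],s['eef_pos'],s['tcp_rot'])
E
```

```text
tier [582.1   6. ] [ 84.3 200.1] 83.6 72.6
handle [582.4   6. ] [13.4 35.5] 83.4 113.4
nut [527.5  12.4] [58.6 59.1] 64.6 95.5
berry [636.    2.5] [58.6 58.7] 71.7 99.5
2.0333 [544.73986087   9.63667155 440.68533642] [ 3.14133997e+00  8.24087363e-04 -1.11655964e-01]
tier [582.2   6. ] [ 84.3 199.9] 83.6 72.6
handle [582.6   6.1] [13.5 35.6] 83.2 113.4
nut [527.4  12.3] [59. 59.] 17.6 95.5
berry [635.9   2.6] [58.5 58.5] 40.1 99.6
2.0833 [544.62958991   9.3103019  440.83627736] [ 3.14133203e+00  6.45659636e-04 -1.12385582e-01]
tier [582.1   6.1] [ 84.2 200.1] 83.6 72.6
handle [582.6   6.1] [13.9 35.7] 83.8 113.4
nut [527.7  12.4] [58.8 58.6] 23.8 95.5
berry [636.2   2.7] [58.3 58.7] 84.3 99.6
2.1333 [544.63647362   9.15761311 440.96841403] [ 3.14139989e+00  3.21266455e-04 -1.12800145e-01]
tier [582.2   6.1] [ 84.2 200.2] 83.6 72.6
handle [582.5   6.5] [13.4 35.4] 83.7 113.4
nut [527.4  12.3] [59.2 58.4] 1.5 95.5
berry [636.    2.9] [58.9 58.2] 83.3 99.6
2.1833 [544.65786928   9.0849154  441.07605902] [ 3.14140380e+00  7.09945017e-05 -1.13051942e-01]
```

```bash
echo '[545.038,9.951,441.061,-0.112,95]' >/tmp/cmd.json
python3 -c "
from plan import *
plan([(635.9,4.7,150,-.112,95,38),(635.9,4.7,92,-.112,95,20),('w',2,95),('w',6,0),(635.9,4.7,160,-.112,0,18),('w',2,0)])"
```

```text
[[[0.137,-0.007,0.181,0,0,0,1.0],[0.303,-0.016,0.4,0,0,0,1.0],[0.469,-0.025,0.619,0,0,0,1.0],[0.606,-0.033,0.8,0,0,0,1.0],[0.606,-0.033,0.929,0,0,0,1.0]]]
[[[0,0,0.129,0,0,0,1.0],[0,0,0.258,0,0,0,1.0],[0,0,0.258,0,0,0,1.0],[0,0,0.258,0,0,0,1.0],[0,0,0.258,0,0,0,-1.0],[0,0,0.258,0,0,0,-1.0],[0,0,0.258,0,0,0,-1.0],[0,0,0.258,0,0,0,-1.0],[0,0,0.258,0,0,0,-1.0],[0,0,0.258,0,0,0,-1.0]]]
[[[0,0,-0.103,0,0,0,-1.0],[0,0,-0.227,0,0,0,-1.0],[0,0,-0.351,0,0,0,-1.0],[0,0,-0.453,0,0,0,-1.0],[0,0,-0.453,0,0,0,-1.0],[0,0,-0.453,0,0,0,-1.0]]]
21 [ 6.35922e+02  4.71000e+00  3.30961e+02 -1.12000e-01]
```

Request:
arm_command:
  rows:
    - [[0.137, -0.007, 0.181, 0, 0, 0, 1.0], [0.303, -0.016, 0.4, 0, 0, 0, 1.0], [0.469, -0.025, 0.619, 0, 0, 0, 1.0], [0.606, -0.033, 0.8, 0, 0, 0, 1.0], [0.606, -0.033, 0.929, 0, 0, 0, 1.0]]

```text
t: 2.6
eef_pos: [638.0, 3.4, 298.7]
tcp_rot: [3.141, 0.001, -0.113]
ft_force: [0.4, 0.4, 0.0]
opening: 1.003
grip_force: 0.0
```

Request:
arm_command:
  rows:
    - [[0, 0, 0.129, 0, 0, 0, 1.0], [0, 0, 0.258, 0, 0, 0, 1.0], [0, 0, 0.258, 0, 0, 0, 1.0], [0, 0, 0.258, 0, 0, 0, 1.0], [0, 0, 0.258, 0, 0, 0, -1.0], [0, 0, 0.258, 0, 0, 0, -1.0], [0, 0, 0.258, 0, 0, 0, -1.0], [0, 0, 0.258, 0, 0, 0, -1.0], [0, 0, 0.258, 0, 0, 0, -1.0], [0, 0, 0.258, 0, 0, 0, -1.0]]

```text
t: 3.43
eef_pos: [635.9, 4.7, 263.4]
tcp_rot: [3.142, -0.001, -0.112]
ft_force: [-0.4, -0.8, -1.0]
opening: 0.636
grip_force: 0.0
```

Request:
arm_command:
  rows:
    - [[0, 0, 0, 0, 0, 0, -1.0], [0, 0, 0, 0, 0, 0, -1.0], [0, 0, 0, 0, 0, 0, -1.0]]

```text
t: 3.68
eef_pos: [636.0, 4.7, 263.2]
tcp_rot: [3.141, -0.0, -0.112]
ft_force: [-2.0, -0.6, 3.7]
opening: 0.604
grip_force: 30.0
```

Request:
arm_command:
  rows:
    - [[0, 0, -0.103, 0, 0, 0, -1.0], [0, 0, -0.227, 0, 0, 0, -1.0], [0, 0, -0.351, 0, 0, 0, -1.0], [0, 0, -0.453, 0, 0, 0, -1.0], [0, 0, -0.453, 0, 0, 0, -1.0], [0, 0, -0.453, 0, 0, 0, -1.0]]

```text
t: 4.18
eef_pos: [635.8, 4.8, 331.0]
tcp_rot: [3.142, -0.001, -0.112]
ft_force: [0.4, 0.1, -1.2]
opening: 0.605
grip_force: 30.0
```

```bash
python3 - <<'E'
from m import *
s=state();print(s['t'],s['eef_pos'],s['tcp_rot'],s['opening'])
img,P=cloud('wrist'); save('w2.png',img); H,S,V=hsv(img)
g=np.array(s['eef_pos']); Z=P[...,2]
m=(abs(P[...,0]-g[0])<40)&(abs(P[...,1]-g[1])<40)&((H<8)|(H>172))&(S>130)&(V>60)&(Z<190)
print('red',rect(P,m))
m=(abs(P[...,0]-g[0])<45)&(abs(P[...,1]-g[1])<45)&(S>70)&(V>60)&(Z<190)&(Z>137); print('tart',rect(P,m), np.nanmax(P[m][:,2]))
img,P=cloud('top');H,S,V=hsv(img);Z=P[...,2]
m=(abs(P[...,0]-g[0])<60)&(abs(P[...,1]-g[1])<60)&((H<8)|(H>172))&(S>130)&(V>60)&(Z<190)&(Z>130)
print('topcam red',m.sum(), rect(P,m) if m.sum() else 0)
E
```

```text
4.1833 [635.81965453   4.75227055 330.96531316] [ 3.14153146e+00 -8.78753782e-04 -1.11813694e-01] 0.6047045094493569
red (array([644.1,   2.2]), array([50.5, 35.9]), 81.0, np.float64(168.2), np.int64(9285))
tart (array([645.4,   2.3]), array([57.9, 41.5]), 83.5, np.float64(166.6), np.int64(13558)) 188.66172773410472
topcam red 0 0
```

View pics/w2.png

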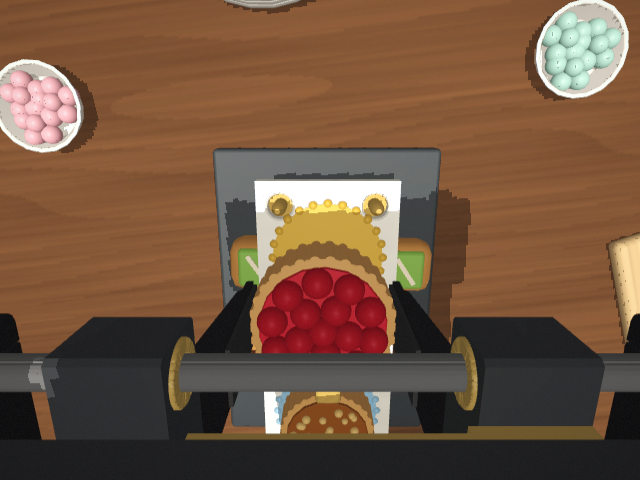

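The berry tart is held and centred at (325,320). Its known grip position shows that the wrist camera's y reads about 1.7 mm low. Next I set it on the board and fetch the nut tart.

```bash

python3 -c "
from plan import *
plan([(576.6,-352.6,140,.227,0,36),('w',1,0),(576.6,-352.6,33.6,.227,0,22),('w',2,0),('w',4,95),(576.6,-352.6,110,.227,95,25),(527.5,14,140,-.112,95,38),(527.5,14,92,-.112,95,20),('w',2,95),('w',9,0),(527.5,14,160,-.112,0,20)])"
```

```text
[[[-0.009,0.178,0.01,0,0,-0.004,-1.0],[-0.02,0.381,0.021,0,0,-0.0085,-1.0],[-0.032,0.603,0.033,0,0,-0.0135,-1.0],[-0.044,0.839,0.046,0,0,-0.0188,-1.0]]]
[[[-0.042,0.24,0.014,0,0,-0.0054,-1.0],[-0.083,0.483,0.027,0,0,-0.0109,-1.0],[-0.125,0.724,0.041,0,0,-0.0164,-1.0],[-0.165,0.956,0.054,0,0,-0.0217,-1.0]]]
[[[-0.067,0.212,0.012,0,0,-0.0049,-1.0],[-0.128,0.406,0.023,0,0,-0.0095,-1.0],[-0.182,0.576,0.033,0,0,-0.0135,-1.0],[-0.182,0.576,0.033,0,0,-0.0135,-1.0],[-0.182,0.576,0.158,0,0,-0.0135,-1.0],[-0.182,0.576,0.308,0,0,-0.0135,-1.0],[-0.182,0.576,0.467,0,0,-0.0135,-1.0],[-0.182,0.576,0.618,0,0,-0.0135,-1.0],[-0.182,0.576,0.742,0,0,-0.0135,-1.0],[-0.182,0.576,0.742,0,0,-0.0135,-1.0]]]
[[[-0.001,0,0,0,0,0,-1.0],[-0.001,0,0,0,0,0,1.0],[-0.001,0,0,0,0,0,1.0],[-0.001,0,0,0,0,0,1.0],[-0.001,0,0,0,0,0,1.0],[-0.001,0,-0.115,0,0,0,1.0],[-0.001,0,-0.254,0,0,0,1.0],[-0.001,0,-0.394,0,0,0,1.0],[-0.001,0,-0.509,0,0,0,1.0],[0.018,-0.201,-0.525,0,0,0.0045,1.0]]]
[[[0.016,-0.231,-0.019,0,0,0.005,1.0],[0.032,-0.485,-0.04,0,0,0.0106,1.0],[0.05,-0.753,-0.062,0,0,0.0165,1.0]]]
[[[-0.01,-0.276,-0.022,0,0,0.006,1.0],[-0.021,-0.552,-0.044,0,0,0.0121,1.0],[-0.031,-0.821,-0.066,0,0,0.0179,1.0]]]
[[[-0.038,-0.251,-0.021,0,0,0.0056,1.0],[-0.073,-0.48,-0.04,0,0,0.0107,1.0],[-0.103,-0.68,-0.056,0,0,0.0151,1.0],[-0.103,-0.68,0.051,0,0,0.0151,1.0],[-0.103,-0.68,0.157,0,0,0.0151,1.0],[-0.103,-0.68,0.264,0,0,0.0151,1.0],[-0.103,-0.68,0.264,0,0,0.0151,1.0],[-0.103,-0.68,0.264,0,0,0.0151,1.0],[-0.103,-0.68,0.264,0,0,0.0151,-1.0],[-0.103,-0.68,0.264,0,0,0.0151,-1.0]]]
[[[0,0,0,0,0,0,-1.0],[0,0,0,0,0,0,-1.0],[0,0,0,0,0,0,-1.0],[0,0,0,0,0,0,-1.0],[0,0,0,0,0,0,-1.0],[0,0,0,0,0,0,-1.0],[0,0,0,0,0,0,-1.0],[0,0,-0.103,0,0,0,-1.0],[0,0,-0.227,0,0,0,-1.0],[0,0,-0.351,0,0,0,-1.0]]]
[[[0,0,-0.102,0,0,0,-1.0]]]
55 [ 5.27474e+02  1.40210e+01  3.30961e+02 -1.12000e-01]
```

Request:
arm_command:
  rows:
    - [[-0.009, 0.178, 0.01, 0, 0, -0.004, -1.0], [-0.02, 0.381, 0.021, 0, 0, -0.0085, -1.0], [-0.032, 0.603, 0.033, 0, 0, -0.0135, -1.0], [-0.044, 0.839, 0.046, 0, 0, -0.0188, -1.0]]

```text
t: 4.62
eef_pos: [614.9, -120.3, 322.5]
tcp_rot: [-3.141, 0.002, 0.009]
ft_force: [-0.0, -0.8, -0.3]
opening: 0.602
grip_force: 30.0
```

Request:
arm_command:
  rows:
    - [[-0.042, 0.24, 0.014, 0, 0, -0.0054, -1.0], [-0.083, 0.483, 0.027, 0, 0, -0.0109, -1.0], [-0.125, 0.724, 0.041, 0, 0, -0.0164, -1.0], [-0.165, 0.956, 0.054, 0, 0, -0.0217, -1.0]]

```text
t: 4.95
eef_pos: [590.8, -265.0, 314.3]
tcp_rot: [-3.14, 0.002, 0.144]
ft_force: [-0.1, -0.9, -0.7]
opening: 0.604
grip_force: 30.0
```

Request:
arm_command:
  rows:
    - [[-0.067, 0.212, 0.012, 0, 0, -0.0049, -1.0], [-0.128, 0.406, 0.023, 0, 0, -0.0095, -1.0], [-0.182, 0.576, 0.033, 0, 0, -0.0135, -1.0], [-0.182, 0.576, 0.033, 0, 0, -0.0135, -1.0], [-0.182, 0.576, 0.158, 0, 0, -0.0135, -1.0], [-0.182, 0.576, 0.308, 0, 0, -0.0135, -1.0], [-0.182, 0.576, 0.467, 0, 0, -0.0135, -1.0], [-0.182, 0.576, 0.618, 0, 0, -0.0135, -1.0], [-0.182, 0.576, 0.742, 0, 0, -0.0135, -1.0], [-0.182, 0.576, 0.742, 0, 0, -0.0135, -1.0]]

```text
t: 5.78
eef_pos: [577.0, -352.2, 203.1]
tcp_rot: [-3.141, 0.0, 0.227]
ft_force: [0.4, 0.4, -0.5]
opening: 0.607
grip_force: 30.0
```

Request:
arm_command:
  rows:
    - [[-0.001, 0, 0, 0, 0, 0, -1.0], [-0.001, 0, 0, 0, 0, 0, 1.0], [-0.001, 0, 0, 0, 0, 0, 1.0], [-0.001, 0, 0, 0, 0, 0, 1.0], [-0.001, 0, 0, 0, 0, 0, 1.0], [-0.001, 0, -0.115, 0, 0, 0, 1.0], [-0.001, 0, -0.254, 0, 0, 0, 1.0], [-0.001, 0, -0.394, 0, 0, 0, 1.0], [-0.001, 0, -0.509, 0, 0, 0, 1.0], [0.018, -0.201, -0.525, 0, 0, 0.0045, 1.0]]

```text
t: 6.62
eef_pos: [573.0, -325.9, 286.6]
tcp_rot: [3.136, -0.005, 0.197]
ft_force: [0.6, -0.9, 0.8]
opening: 0.997
grip_force: 0.0
```

Request:
arm_command:
  rows:
    - [[0.016, -0.231, -0.019, 0, 0, 0.005, 1.0], [0.032, -0.485, -0.04, 0, 0, 0.0106, 1.0], [0.05, -0.753, -0.062, 0, 0, 0.0165, 1.0]]

```text
t: 6.87
eef_pos: [556.9, -209.3, 292.8]
tcp_rot: [3.141, -0.0, 0.093]
ft_force: [0.8, 0.3, -0.2]
opening: 1.001
grip_force: 0.0
```

Request:
arm_command:
  rows:
    - [[-0.01, -0.276, -0.022, 0, 0, 0.006, 1.0], [-0.021, -0.552, -0.044, 0, 0, 0.0121, 1.0], [-0.031, -0.821, -0.066, 0, 0, 0.0179, 1.0]]

```text
t: 7.12
eef_pos: [540.4, -86.4, 302.9]
tcp_rot: [3.141, -0.0, -0.019]
ft_force: [0.2, 0.7, 0.4]
opening: 1.001
grip_force: 0.0
```

Request:
arm_command:
  rows:
    - [[-0.038, -0.251, -0.021, 0, 0, 0.0056, 1.0], [-0.073, -0.48, -0.04, 0, 0, 0.0107, 1.0], [-0.103, -0.68, -0.056, 0, 0, 0.0151, 1.0], [-0.103, -0.68, 0.051, 0, 0, 0.0151, 1.0], [-0.103, -0.68, 0.157, 0, 0, 0.0151, 1.0], [-0.103, -0.68, 0.264, 0, 0, 0.0151, 1.0], [-0.103, -0.68, 0.264, 0, 0, 0.0151, 1.0], [-0.103, -0.68, 0.264, 0, 0, 0.0151, 1.0], [-0.103, -0.68, 0.264, 0, 0, 0.0151, -1.0], [-0.103, -0.68, 0.264, 0, 0, 0.0151, -1.0]]

```text
t: 7.95
eef_pos: [527.7, 13.8, 263.9]
tcp_rot: [3.142, -0.001, -0.112]
ft_force: [-0.5, 0.0, 0.2]
opening: 0.914
grip_force: 0.0
```

Request:
arm_command:
  rows:
    - [[0, 0, 0, 0, 0, 0, -1.0], [0, 0, 0, 0, 0, 0, -1.0], [0, 0, 0, 0, 0, 0, -1.0], [0, 0, 0, 0, 0, 0, -1.0], [0, 0, 0, 0, 0, 0, -1.0], [0, 0, 0, 0, 0, 0, -1.0], [0, 0, 0, 0, 0, 0, -1.0], [0, 0, -0.103, 0, 0, 0, -1.0], [0, 0, -0.227, 0, 0, 0, -1.0], [0, 0, -0.351, 0, 0, 0, -1.0]]

```text
t: 8.78
eef_pos: [527.4, 14.0, 315.8]
tcp_rot: [3.142, 0.001, -0.112]
ft_force: [0.5, -0.0, -0.3]
opening: 0.606
grip_force: 30.0
```

Request:
arm_command:
  rows:
    - [[0, 0, -0.102, 0, 0, 0, -1.0]]

```text
t: 8.87
eef_pos: [527.4, 14.0, 331.8]
tcp_rot: [3.142, 0.0, -0.112]
ft_force: [0.6, 0.4, -0.3]
opening: 0.607
grip_force: 30.0
```

```bash

python3 -c "
from plan import *
plan([(463.6,-378.7,140,.227,0,36),('w',1,0),(463.6,-378.7,33.6,.227,0,22),('w',2,0),('w',4,95),(463.6,-378.7,110,.227,95,25),(582.4,7.8,200,-.112,95,38),('w',2,95)])"
```

```text
[[[-0.009,0.179,0.009,0,0,-0.0036,-1.0],[-0.019,0.38,0.019,0,0,-0.0077,-1.0],[-0.03,0.6,0.03,0,0,-0.0122,-1.0],[-0.041,0.834,0.042,0,0,-0.017,-1.0]]]
[[[-0.038,0.24,0.012,0,0,-0.0049,-1.0],[-0.076,0.485,0.025,0,0,-0.01,-1.0],[-0.115,0.73,0.037,0,0,-0.015,-1.0],[-0.153,0.971,0.049,0,0,-0.02,-1.0]]]
[[[-0.065,0.224,0.012,0,0,-0.0047,-1.0],[-0.126,0.436,0.023,0,0,-0.0092,-1.0],[-0.182,0.63,0.033,0,0,-0.0133,-1.0],[-0.232,0.802,0.042,0,0,-0.017,-1.0],[-0.232,0.802,0.042,0,0,-0.017,-1.0],[-0.232,0.802,0.167,0,0,-0.017,-1.0],[-0.232,0.802,0.317,0,0,-0.017,-1.0],[-0.232,0.802,0.476,0,0,-0.017,-1.0],[-0.232,0.802,0.627,0,0,-0.017,-1.0],[-0.232,0.802,0.751,0,0,-0.017,-1.0]]]
[[[0,0,0,0,0,0,-1.0],[0,0,0,0,0,0,-1.0],[0,0,0,0,0,0,1.0],[0,0,0,0,0,0,1.0],[0,0,0,0,0,0,1.0],[0,0,0,0,0,0,1.0],[0,0,-0.115,0,0,0,1.0],[0,0,-0.254,0,0,0,1.0],[0,0,-0.394,0,0,0,1.0],[0,0,-0.509,0,0,0,1.0]]]
[[[0.1,-0.173,-0.044,0,0,0.004,1.0],[0.214,-0.369,-0.095,0,0,0.0086,1.0],[0.338,-0.584,-0.15,0,0,0.0135,1.0],[0.471,-0.811,-0.209,0,0,0.0188,1.0]]]
[[[0.107,-0.251,-0.06,0,0,0.0055,1.0],[0.217,-0.503,-0.122,0,0,0.011,1.0],[0.324,-0.754,-0.182,0,0,0.0164,1.0],[0.429,-0.995,-0.241,0,0,0.0217,1.0]]]
[[[0.066,-0.239,-0.055,0,0,0.005,1.0],[0.127,-0.458,-0.106,0,0,0.0095,1.0],[0.18,-0.65,-0.15,0,0,0.0135,1.0],[0.18,-0.65,-0.15,0,0,0.0135,1.0],[0.18,-0.65,-0.15,0,0,0.0135,1.0]]]
41 [ 5.82352e+02  7.79700e+00  3.71011e+02 -1.12000e-01]
```

Request:
arm_command:
  rows:
    - [[-0.009, 0.179, 0.009, 0, 0, -0.0036, -1.0], [-0.019, 0.38, 0.019, 0, 0, -0.0077, -1.0], [-0.03, 0.6, 0.03, 0, 0, -0.0122, -1.0], [-0.041, 0.834, 0.042, 0, 0, -0.017, -1.0]]

```text
t: 9.2
eef_pos: [507.0, -110.4, 324.6]
tcp_rot: [3.142, -0.0, -0.002]
ft_force: [1.6, -0.8, -0.5]
opening: 0.606
grip_force: 30.0
```

Request:
arm_command:
  rows:
    - [[-0.038, 0.24, 0.012, 0, 0, -0.0049, -1.0], [-0.076, 0.485, 0.025, 0, 0, -0.01, -1.0], [-0.115, 0.73, 0.037, 0, 0, -0.015, -1.0], [-0.153, 0.971, 0.049, 0, 0, -0.02, -1.0]]

```text
t: 9.53
eef_pos: [483.1, -256.9, 317.0]
tcp_rot: [-3.141, 0.0, 0.122]
ft_force: [1.2, 0.0, -0.6]
opening: 0.606
grip_force: 30.0
```

Request:
arm_command:
  rows:
    - [[-0.065, 0.224, 0.012, 0, 0, -0.0047, -1.0], [-0.126, 0.436, 0.023, 0, 0, -0.0092, -1.0], [-0.182, 0.63, 0.033, 0, 0, -0.0133, -1.0], [-0.232, 0.802, 0.042, 0, 0, -0.017, -1.0], [-0.232, 0.802, 0.042, 0, 0, -0.017, -1.0], [-0.232, 0.802, 0.167, 0, 0, -0.017, -1.0], [-0.232, 0.802, 0.317, 0, 0, -0.017, -1.0], [-0.232, 0.802, 0.476, 0, 0, -0.017, -1.0], [-0.232, 0.802, 0.627, 0, 0, -0.017, -1.0], [-0.232, 0.802, 0.751, 0, 0, -0.017, -1.0]]

```text
t: 10.37
eef_pos: [463.5, -378.1, 203.0]
tcp_rot: [-3.14, 0.001, 0.227]
ft_force: [-0.8, 4.9, 32.2]
opening: 0.604
grip_force: 30.0
```

Request:
arm_command:
  rows:
    - [[0, 0, 0, 0, 0, 0, -1.0], [0, 0, 0, 0, 0, 0, -1.0], [0, 0, 0, 0, 0, 0, 1.0], [0, 0, 0, 0, 0, 0, 1.0], [0, 0, 0, 0, 0, 0, 1.0], [0, 0, 0, 0, 0, 0, 1.0], [0, 0, -0.115, 0, 0, 0, 1.0], [0, 0, -0.254, 0, 0, 0, 1.0], [0, 0, -0.394, 0, 0, 0, 1.0], [0, 0, -0.509, 0, 0, 0, 1.0]]

```text
t: 11.2
eef_pos: [463.6, -378.8, 282.4]
tcp_rot: [3.141, -0.0, 0.227]
ft_force: [-0.4, -0.2, -0.2]
opening: 0.998
grip_force: 0.0
```

Request:
arm_command:
  rows:
    - [[0.1, -0.173, -0.044, 0, 0, 0.004, 1.0], [0.214, -0.369, -0.095, 0, 0, 0.0086, 1.0], [0.338, -0.584, -0.15, 0, 0, 0.0135, 1.0], [0.471, -0.811, -0.209, 0, 0, 0.0188, 1.0]]

```text
t: 11.53
eef_pos: [504.9, -243.2, 312.8]
tcp_rot: [3.141, -0.0, 0.106]
ft_force: [0.2, -0.7, 1.0]
opening: 1.0
grip_force: 0.0
```

Request:
arm_command:
  rows:
    - [[0.107, -0.251, -0.06, 0, 0, 0.0055, 1.0], [0.217, -0.503, -0.122, 0, 0, 0.011, 1.0], [0.324, -0.754, -0.182, 0, 0, 0.0164, 1.0], [0.429, -0.995, -0.241, 0, 0, 0.0217, 1.0]]

```text
t: 11.87
eef_pos: [552.8, -86.9, 349.2]
tcp_rot: [3.141, -0.0, -0.029]
ft_force: [1.5, -0.6, -0.2]
opening: 1.0
grip_force: 0.0
```

Request:
arm_command:
  rows:
    - [[0.066, -0.239, -0.055, 0, 0, 0.005, 1.0], [0.127, -0.458, -0.106, 0, 0, 0.0095, 1.0], [0.18, -0.65, -0.15, 0, 0, 0.0135, 1.0], [0.18, -0.65, -0.15, 0, 0, 0.0135, 1.0], [0.18, -0.65, -0.15, 0, 0, 0.0135, 1.0]]

```text
t: 12.28
eef_pos: [582.3, 9.2, 371.3]
tcp_rot: [3.141, -0.001, -0.109]
ft_force: [-0.5, -0.5, -1.0]
opening: 1.0
grip_force: 0.0
```

```bash
python3 - <<'E'
from m import *
img,P=cloud('wrist'); s=state();print(s['t'],s['eef_pos'],s['tcp_rot'],s['opening'])
Z=P[...,2];X,Y=P[...,0],P[...,1]
m=(abs(X-582)<60)&(abs(Y-7)<30)&(Z>104)&(Z<122); print('handle',rect(P,m))
img,P=cloud('top');save('t2.png',img)
H,S,V=hsv(img);Z=P[...,2];X,Y=P[...,0],P[...,1]
b=(Z>25)&(Z<50)&(Y<-250)
for n,x,y in(('berry',577,-352),('nut',464,-379)): print(n,rect(P,b&(abs(X-x)<50)&(abs(Y-y)<50)))
E
python3 -c "
from plan import *
plan([(582.4,7.8,120,-.112,40,20),(582.4,7.8,98,-.112,40,10),('w',2,40),('w',7,0),('w',1,0)])
plan([(582.4,7.8,100,-.112,0,1),(582.4,7.8,108,-.112,0,2),(582.4,7.8,150,-.112,0,8),('w',2,0)])"
```

```text
12.3333 [582.14827979   8.1235651  370.93942403] [ 3.14131703e+00  2.90698993e-05 -1.10335255e-01] 0.9993091488431307
handle (array([582.7,   6.4]), array([14. , 36.1]), 83.9, np.float64(113.5), np.int64(1385))
berry (array([ 575.5, -349.2]), array([59.3, 57.5]), 89.9, np.float64(38.3), np.int64(801))
nut (array([ 463.6, -375.6]), array([58.9, 57.8]), 70.4, np.float64(34.8), np.int64(817))
[[[0,0,0.094,0,0,0,-0.16],[0,0,0.207,0,0,0,-0.16],[0,0,0.326,0,0,0,-0.16],[0,0,0.44,0,0,0,-0.16],[0,0,0.533,0,0,0,-0.16],[0,0,0.582,0,0,0,-0.16],[0,0,0.631,0,0,0,-0.16],[0,0,0.68,0,0,0,-0.16],[0,0,0.68,0,0,0,-0.16],[0,0,0.68,0,0,0,-0.16]]]
[[[0,0,0,0,0,0,-1.0],[0,0,0,0,0,0,-1.0],[0,0,0,0,0,0,-1.0],[0,0,0,0,0,0,-1.0],[0,0,0,0,0,0,-1.0],[0,0,0,0,0,0,-1.0],[0,0,0,0,0,0,-1.0],[0,0,0,0,0,0,-1.0]]]
18 [ 5.82352e+02  7.79700e+00  2.69011e+02 -1.12000e-01]
[[[0,0,-0.007,0,0,0,-1.0],[0,0,-0.013,0,0,0,-1.0],[0,0,-0.025,0,0,0,-1.0],[0,0,-0.04,0,0,0,-1.0],[0,0,-0.055,0,0,0,-1.0],[0,0,-0.067,0,0,0,-1.0],[0,0,-0.107,0,0,0,-1.0],[0,0,-0.155,0,0,0,-1.0],[0,0,-0.207,0,0,0,-1.0],[0,0,-0.258,0,0,0,-1.0]]]
[[[0,0,-0.048,0,0,0,-1.0],[0,0,-0.089,0,0,0,-1.0],[0,0,-0.089,0,0,0,-1.0],[0,0,-0.089,0,0,0,-1.0]]]
14 [ 5.82352e+02  7.79700e+00  3.21061e+02 -1.12000e-01]
```

View pics/t2.png

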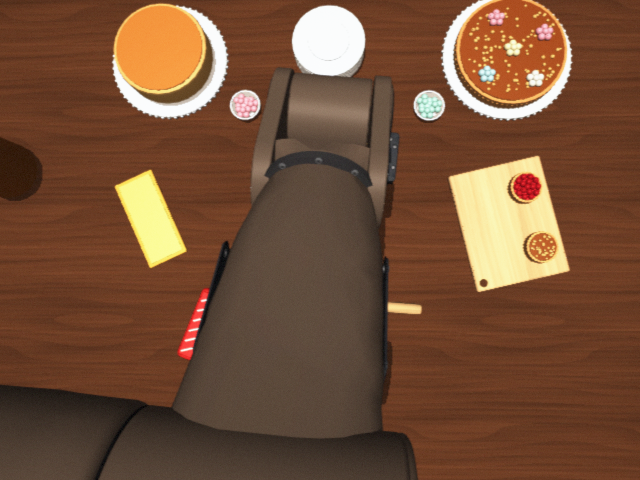

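Both tarts stand upright on the board at (525,187) and (541,247). Next I grasp the handle.

Request:
arm_command:
  rows:
    - [[0, 0, 0.094, 0, 0, 0, -0.16], [0, 0, 0.207, 0, 0, 0, -0.16], [0, 0, 0.326, 0, 0, 0, -0.16], [0, 0, 0.44, 0, 0, 0, -0.16], [0, 0, 0.533, 0, 0, 0, -0.16], [0, 0, 0.582, 0, 0, 0, -0.16], [0, 0, 0.631, 0, 0, 0, -0.16], [0, 0, 0.68, 0, 0, 0, -0.16], [0, 0, 0.68, 0, 0, 0, -0.16], [0, 0, 0.68, 0, 0, 0, -0.16]]

```text
t: 13.22
eef_pos: [582.4, 7.6, 269.0]
tcp_rot: [3.141, 0.0, -0.112]
ft_force: [-0.8, -0.1, 0.3]
opening: 0.429
grip_force: 0.0
```

Request:
arm_command:
  rows:
    - [[0, 0, 0, 0, 0, 0, -1.0], [0, 0, 0, 0, 0, 0, -1.0], [0, 0, 0, 0, 0, 0, -1.0], [0, 0, 0, 0, 0, 0, -1.0], [0, 0, 0, 0, 0, 0, -1.0], [0, 0, 0, 0, 0, 0, -1.0], [0, 0, 0, 0, 0, 0, -1.0], [0, 0, 0, 0, 0, 0, -1.0]]

```text
t: 13.88
eef_pos: [582.4, 7.8, 269.2]
tcp_rot: [3.142, -0.0, -0.112]
ft_force: [-1.6, 0.3, 4.4]
opening: 0.143
grip_force: 30.0
```

Request:
arm_command:
  rows:
    - [[0, 0, -0.007, 0, 0, 0, -1.0], [0, 0, -0.013, 0, 0, 0, -1.0], [0, 0, -0.025, 0, 0, 0, -1.0], [0, 0, -0.04, 0, 0, 0, -1.0], [0, 0, -0.055, 0, 0, 0, -1.0], [0, 0, -0.067, 0, 0, 0, -1.0], [0, 0, -0.107, 0, 0, 0, -1.0], [0, 0, -0.155, 0, 0, 0, -1.0], [0, 0, -0.207, 0, 0, 0, -1.0], [0, 0, -0.258, 0, 0, 0, -1.0]]

```text
t: 14.72
eef_pos: [582.4, 7.8, 308.7]
tcp_rot: [3.142, -0.0, -0.112]
ft_force: [0.6, -0.5, -3.8]
opening: 0.144
grip_force: 30.0
```

Request:
arm_command:
  rows:
    - [[0, 0, -0.048, 0, 0, 0, -1.0], [0, 0, -0.089, 0, 0, 0, -1.0], [0, 0, -0.089, 0, 0, 0, -1.0], [0, 0, -0.089, 0, 0, 0, -1.0]]

```text
t: 15.05
eef_pos: [582.3, 7.8, 321.4]
tcp_rot: [3.141, -0.001, -0.112]
ft_force: [-0.6, 1.3, -4.8]
opening: 0.147
grip_force: 30.0
```

```bash
python3 - <<'E'
from m import *
img,P=cloud('wrist'); s=state();print(s['t'],s['eef_pos'],s['tcp_rot'],s['opening'],s['moment'])
save('w3.png',img)
X,Y,Z=P[...,0],P[...,1],P[...,2]; H,S,V=hsv(img)
m=(abs(X-610)<110)&(abs(Y-7)<80)&(Z>100)&(Z<150)&(S<60)&(V>120)&roi(0,0,640,340)
q=P[m]; print('tier z',rect(P,m)); A=np.c_[q[:,:2]-[582,8],np.ones(len(q))]; print(np.linalg.lstsq(A,q[:,2],rcond=None)[0])
E
python3 -c "
from plan import *
plan([(500.7,-282,140,.227,0,26),('w',2,0),(500.7,-282,60,.227,0,12),(500.7,-282,50,.227,0,4),('w',1,0)])"
```

```text
15.1 [582.24736599   7.79941567 320.99489858] [ 3.14150746e+00 -3.40389721e-05 -1.11880495e-01] 0.14377708339074488 [0.03994677 0.02043862 0.04383933]
tier z (array([627.4,   1.4]), array([ 84.6, 109.2]), 83.6, np.float64(123.8), np.int64(23308))
[-1.48282024e-03 -2.86291895e-03  1.23843666e+02]
[[[-0.022,0.134,0.005,0,0,-0.0036,-1.0],[-0.047,0.284,0.01,0,0,-0.0077,-1.0],[-0.074,0.449,0.015,0,0,-0.0122,-1.0],[-0.102,0.624,0.021,0,0,-0.017,-1.0],[-0.132,0.805,0.027,0,0,-0.0219,-1.0],[-0.163,0.99,0.034,0,0,-0.027,-1.0]]]
[[[-0.061,0.178,0.006,0,0,-0.005,-1.0],[-0.121,0.352,0.012,0,0,-0.01,-1.0],[-0.179,0.519,0.018,0,0,-0.0147,-1.0],[-0.233,0.677,0.023,0,0,-0.0192,-1.0],[-0.283,0.821,0.029,0,0,-0.0233,-1.0],[-0.327,0.949,0.033,0,0,-0.027,-1.0],[-0.327,0.949,0.033,0,0,-0.027,-1.0],[-0.327,0.949,0.033,0,0,-0.027,-1.0],[-0.327,0.949,0.098,0,0,-0.027,-1.0],[-0.327,0.949,0.174,0,0,-0.027,-1.0]]]
[[[0,0,0.083,0,0,0,-1.0],[0,0,0.168,0,0,0,-1.0],[0,0,0.252,0,0,0,-1.0],[0,0,0.328,0,0,0,-1.0],[0,0,0.392,0,0,0,-1.0],[0,0,0.415,0,0,0,-1.0],[0,0,0.437,0,0,0,-1.0],[0,0,0.459,0,0,0,-1.0],[0,0,0.459,0,0,0,-1.0]]]
25 [ 5.00691e+02 -2.81980e+02  2.21011e+02  2.27000e-01]
```

View pics/w3.png

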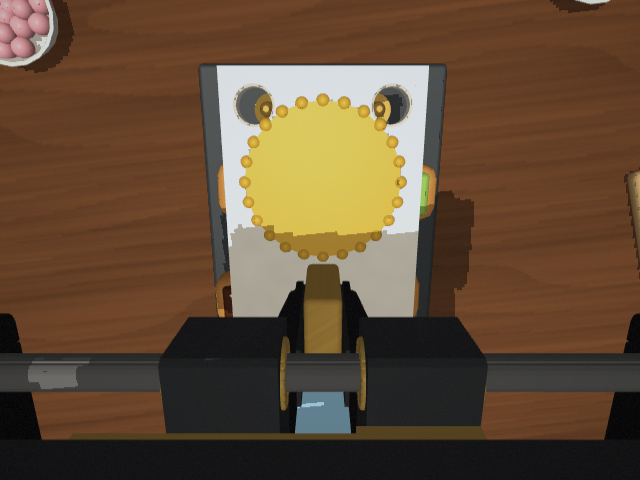

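The tier is off its posts, level and held square. Next I carry it to the board.

Request:
arm_command:
  rows:
    - [[-0.022, 0.134, 0.005, 0, 0, -0.0036, -1.0], [-0.047, 0.284, 0.01, 0, 0, -0.0077, -1.0], [-0.074, 0.449, 0.015, 0, 0, -0.0122, -1.0], [-0.102, 0.624, 0.021, 0, 0, -0.017, -1.0], [-0.132, 0.805, 0.027, 0, 0, -0.0219, -1.0], [-0.163, 0.99, 0.034, 0, 0, -0.027, -1.0]]

```text
t: 15.6
eef_pos: [541.0, -138.1, 315.4]
tcp_rot: [-3.141, 0.001, 0.06]
ft_force: [0.7, 0.3, -4.2]
opening: 0.142
grip_force: 30.0
```

Request:
arm_command:
  rows:
    - [[-0.061, 0.178, 0.006, 0, 0, -0.005, -1.0], [-0.121, 0.352, 0.012, 0, 0, -0.01, -1.0], [-0.179, 0.519, 0.018, 0, 0, -0.0147, -1.0], [-0.233, 0.677, 0.023, 0, 0, -0.0192, -1.0], [-0.283, 0.821, 0.029, 0, 0, -0.0233, -1.0], [-0.327, 0.949, 0.033, 0, 0, -0.027, -1.0], [-0.327, 0.949, 0.033, 0, 0, -0.027, -1.0], [-0.327, 0.949, 0.033, 0, 0, -0.027, -1.0], [-0.327, 0.949, 0.098, 0, 0, -0.027, -1.0], [-0.327, 0.949, 0.174, 0, 0, -0.027, -1.0]]

```text
t: 16.43
eef_pos: [501.0, -281.2, 289.4]
tcp_rot: [3.141, -0.001, 0.228]
ft_force: [-0.5, 0.3, -4.7]
opening: 0.144
grip_force: 30.0
```

Request:
arm_command:
  rows:
    - [[0, 0, 0.083, 0, 0, 0, -1.0], [0, 0, 0.168, 0, 0, 0, -1.0], [0, 0, 0.252, 0, 0, 0, -1.0], [0, 0, 0.328, 0, 0, 0, -1.0], [0, 0, 0.392, 0, 0, 0, -1.0], [0, 0, 0.415, 0, 0, 0, -1.0], [0, 0, 0.437, 0, 0, 0, -1.0], [0, 0, 0.459, 0, 0, 0, -1.0], [0, 0, 0.459, 0, 0, 0, -1.0]]

```text
t: 17.18
eef_pos: [500.8, -281.9, 220.7]
tcp_rot: [3.142, 0.0, 0.227]
ft_force: [0.5, 0.6, -4.8]
opening: 0.144
grip_force: 30.0
```

```bash
python3 - <<'E'
from m import *
s=state();print(s['t'],s['eef_pos'],s['tcp_rot'],s['ft_force'])
E
python3 -c "
from plan import *
plan([(500.7,-282,47.1,.227,0,.8),('w',1,0),('w',4,45),(500.7,-282,120,.227,45,20)])
plan([(617,4,250,1.436,60,36),('w',3,60)])"
```

```text
17.1833 [ 500.7598419  -281.92836255  220.72193994] [3.14159058e+00 8.93975180e-05 2.27480703e-01] [ 0.47451216  0.59437766 -4.81589141]
[[[0,0,0.004,0,0,0,-1.0],[0,0,0.01,0,0,0,-1.0],[0,0,0.015,0,0,0,-1.0],[0,0,0.019,0,0,0,-1.0],[0,0,0.019,0,0,0,-1.0],[0,0,0.019,0,0,0,-0.05],[0,0,0.019,0,0,0,-0.05],[0,0,0.019,0,0,0,-0.05],[0,0,0.019,0,0,0,-0.05],[0,0,-0.091,0,0,0,-0.05]]]
[[[0,0,-0.133,0,0,0,-0.05],[0,0,-0.265,0,0,0,-0.05],[0,0,-0.376,0,0,0,-0.05]]]
13 [ 5.00691e+02 -2.81980e+02  2.91061e+02  2.27000e-01]
[[[0.088,-0.125,-0.064,0,0,-0.0142,0.26],[0.187,-0.266,-0.137,0,0,-0.0304,0.26],[0.296,-0.421,-0.217,0,0,-0.0481,0.26],[0.412,-0.585,-0.301,0,0,-0.0669,0.26],[0.532,-0.755,-0.389,0,0,-0.0864,0.26],[0.653,-0.927,-0.477,0,0,-0.106,0.26]]]
[[[0.2,-0.06,-0.088,0,0,-0.0195,0.26],[0.392,-0.118,-0.173,0,0,-0.0382,0.26],[0.574,-0.172,-0.252,0,0,-0.0559,0.26],[0.739,-0.222,-0.325,0,0,-0.0721,0.26],[0.885,-0.266,-0.389,0,0,-0.0864,0.26],[0.885,-0.266,-0.389,0,0,-0.0864,0.26],[0.885,-0.266,-0.389,0,0,-0.0864,0.26],[0.885,-0.266,-0.389,0,0,-0.0864,0.26]]]
14 [616.912   4.009 420.961   1.436]
```

Request:
arm_command:
  rows:
    - [[0, 0, 0.004, 0, 0, 0, -1.0], [0, 0, 0.01, 0, 0, 0, -1.0], [0, 0, 0.015, 0, 0, 0, -1.0], [0, 0, 0.019, 0, 0, 0, -1.0], [0, 0, 0.019, 0, 0, 0, -1.0], [0, 0, 0.019, 0, 0, 0, -0.05], [0, 0, 0.019, 0, 0, 0, -0.05], [0, 0, 0.019, 0, 0, 0, -0.05], [0, 0, 0.019, 0, 0, 0, -0.05], [0, 0, -0.091, 0, 0, 0, -0.05]]

```text
t: 18.02
eef_pos: [500.3, -281.8, 232.8]
tcp_rot: [-3.139, 0.002, 0.227]
ft_force: [0.4, 0.2, 0.5]
opening: 0.439
grip_force: 0.0
```

Request:
arm_command:
  rows:
    - [[0, 0, -0.133, 0, 0, 0, -0.05], [0, 0, -0.265, 0, 0, 0, -0.05], [0, 0, -0.376, 0, 0, 0, -0.05]]

```text
t: 18.27
eef_pos: [500.8, -282.0, 292.4]
tcp_rot: [3.141, -0.0, 0.227]
ft_force: [-0.4, -0.1, 0.1]
opening: 0.473
grip_force: 0.0
```

Request:
arm_command:
  rows:
    - [[0.088, -0.125, -0.064, 0, 0, -0.0142, 0.26], [0.187, -0.266, -0.137, 0, 0, -0.0304, 0.26], [0.296, -0.421, -0.217, 0, 0, -0.0481, 0.26], [0.412, -0.585, -0.301, 0, 0, -0.0669, 0.26], [0.532, -0.755, -0.389, 0, 0, -0.0864, 0.26], [0.653, -0.927, -0.477, 0, 0, -0.106, 0.26]]

```text
t: 18.77
eef_pos: [565.1, -123.1, 363.4]
tcp_rot: [3.141, -0.0, 0.899]
ft_force: [0.9, 0.0, 0.8]
opening: 0.633
grip_force: 0.0
```

Request:
arm_command:
  rows:
    - [[0.2, -0.06, -0.088, 0, 0, -0.0195, 0.26], [0.392, -0.118, -0.173, 0, 0, -0.0382, 0.26], [0.574, -0.172, -0.252, 0, 0, -0.0559, 0.26], [0.739, -0.222, -0.325, 0, 0, -0.0721, 0.26], [0.885, -0.266, -0.389, 0, 0, -0.0864, 0.26], [0.885, -0.266, -0.389, 0, 0, -0.0864, 0.26], [0.885, -0.266, -0.389, 0, 0, -0.0864, 0.26], [0.885, -0.266, -0.389, 0, 0, -0.0864, 0.26]]

```text
t: 19.43
eef_pos: [616.6, 3.6, 420.5]
tcp_rot: [-3.141, 0.0, 1.435]
ft_force: [-0.2, -0.3, -0.6]
opening: 0.632
grip_force: 0.0
```

```bash
python3 - <<'E'
from m import *
for i in range(2):
    s=state();print(s['t'],s['eef_pos'],s['tcp_rot'],s['opening'])
    img,P=cloud('wrist')
save('w4.png',img)
X,Y,Z=P[...,0],P[...,1],P[...,2]
near=(abs(X-582)<150)&(abs(Y-8)<130)
e=near&(Z>27)&(Z<54)
u=(X-582)*.9938-(Y-7)*.1115
print('green',rect(P,e&(u>10)&(u<62))); print('choc',rect(P,e&(u<-10)&(u>-62)))
img,P=cloud('top');save('t3.png',img);H,S,V=hsv(img);X,Y,Z=P[...,0],P[...,1],P[...,2]
print('top tier',rect(P,(Z>15)&(Z<30)&(Y<-230)&(S<60)&(V>150)))
E
```

```text
19.4333 [616.58760215   3.60000228 420.45964962] [-3.14089658e+00  3.75881293e-04  1.43466227e+00] 0.631856731535639
19.4833 [616.57645954   3.19511603 420.34009823] [-3.14057996e+00  3.05173663e-04  1.43411329e+00] 0.6310737561257488
green (array([6.183e+02, 5.000e-01]), array([138.,  36.]), 82.6, np.float64(45.3), np.int64(6076))
choc (array([545. ,  14.4]), array([139.3,  36.6]), 84.8, np.float64(45.3), np.int64(6306))
top tier (array([ 501.7, -281.5]), array([202.6,  87.9]), 13.0, np.float64(19.4), np.int64(3144))
```

View pics/w4.png

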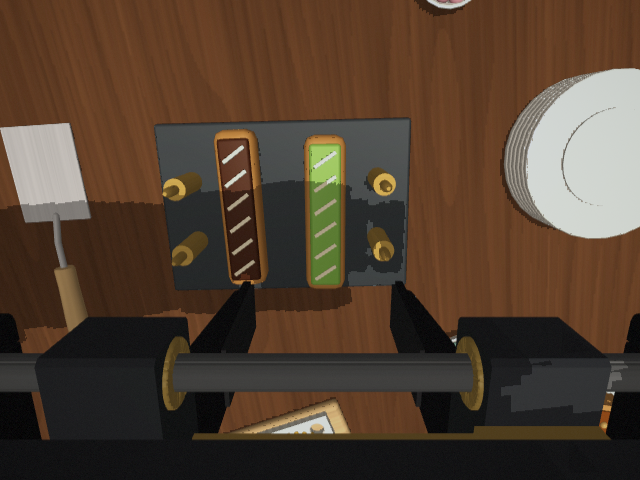

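The view shows the green eclair (325,212) and the chocolate one (240,205), with clear gaps for the fingers and the tier lying on the board. Next I grasp green.

```bash
python3 -c "
from plan import *
plan([(617.8,1.2,100,1.44,60,22),(617.8,1.2,50,1.44,60,14),(617.8,1.2,37,1.44,60,5),('w',2,60),('w',6,0)])
plan([(617.8,1.2,40,1.44,0,1.5),(617.8,1.2,150,1.44,0,16),('w',1,0)])"
```

```text
[[[-0.002,0.001,0.121,0,0,-0.0001,0.26],[-0.005,0.002,0.264,0,0,-0.0002,0.26],[-0.007,0.004,0.42,0,0,-0.0003,0.26],[-0.01,0.005,0.58,0,0,-0.0004,0.26],[-0.013,0.006,0.736,0,0,-0.0004,0.26],[-0.016,0.007,0.879,0,0,-0.0005,0.26],[-0.018,0.008,1,0,0,-0.0006,0.26]]]
[[[0,0,0.075,0,0,0,0.26],[0,0,0.166,0,0,0,0.26],[0,0,0.258,0,0,0,0.26],[0,0,0.333,0,0,0,0.26],[0,0,0.362,0,0,0,0.26],[0,0,0.391,0,0,0,0.26],[0,0,0.42,0,0,0,0.26],[0,0,0.42,0,0,0,0.26],[0,0,0.42,0,0,0,0.26],[0,0,0.42,0,0,0,-1.0]]]
[[[0,0,0,0,0,0,-1.0],[0,0,0,0,0,0,-1.0],[0,0,0,0,0,0,-1.0],[0,0,0,0,0,0,-1.0],[0,0,0,0,0,0,-1.0]]]
22 [617.739   1.172 207.961   1.44 ]
[[[0,0,-0.007,0,0,0,-1.0],[0,0,-0.014,0,0,0,-1.0],[0,0,-0.02,0,0,0,-1.0],[0,0,-0.109,0,0,0,-1.0],[0,0,-0.214,0,0,0,-1.0],[0,0,-0.328,0,0,0,-1.0],[0,0,-0.446,0,0,0,-1.0],[0,0,-0.56,0,0,0,-1.0],[0,0,-0.665,0,0,0,-1.0],[0,0,-0.754,0,0,0,-1.0]]]
[[[0,0,0,0,0,0,-1.0]]]
11 [617.739   1.172 321.061   1.44 ]
```

Request:
arm_command:
  rows:
    - [[-0.002, 0.001, 0.121, 0, 0, -0.0001, 0.26], [-0.005, 0.002, 0.264, 0, 0, -0.0002, 0.26], [-0.007, 0.004, 0.42, 0, 0, -0.0003, 0.26], [-0.01, 0.005, 0.58, 0, 0, -0.0004, 0.26], [-0.013, 0.006, 0.736, 0, 0, -0.0004, 0.26], [-0.016, 0.007, 0.879, 0, 0, -0.0005, 0.26], [-0.018, 0.008, 1, 0, 0, -0.0006, 0.26]]

```text
t: 20.17
eef_pos: [617.3, 0.2, 269.1]
tcp_rot: [-3.14, 0.0, 1.438]
ft_force: [0.4, -0.6, -0.6]
opening: 0.629
grip_force: 0.0
```

Request:
arm_command:
  rows:
    - [[0, 0, 0.075, 0, 0, 0, 0.26], [0, 0, 0.166, 0, 0, 0, 0.26], [0, 0, 0.258, 0, 0, 0, 0.26], [0, 0, 0.333, 0, 0, 0, 0.26], [0, 0, 0.362, 0, 0, 0, 0.26], [0, 0, 0.391, 0, 0, 0, 0.26], [0, 0, 0.42, 0, 0, 0, 0.26], [0, 0, 0.42, 0, 0, 0, 0.26], [0, 0, 0.42, 0, 0, 0, 0.26], [0, 0, 0.42, 0, 0, 0, -1.0]]

```text
t: 21.0
eef_pos: [617.8, 1.2, 208.4]
tcp_rot: [3.141, 0.0, 1.44]
ft_force: [-0.3, -0.1, 0.0]
opening: 0.6
grip_force: 0.0
```

Request:
arm_command:
  rows:
    - [[0, 0, 0, 0, 0, 0, -1.0], [0, 0, 0, 0, 0, 0, -1.0], [0, 0, 0, 0, 0, 0, -1.0], [0, 0, 0, 0, 0, 0, -1.0], [0, 0, 0, 0, 0, 0, -1.0], [0, 0, 0, 0, 0, 0, -1.0]]

```text
t: 21.5
eef_pos: [617.8, 1.2, 208.1]
tcp_rot: [3.141, 0.0, 1.44]
ft_force: [-1.0, 0.5, 2.3]
opening: 0.374
grip_force: 30.0
```

Request:
arm_command:
  rows:
    - [[0, 0, -0.007, 0, 0, 0, -1.0], [0, 0, -0.014, 0, 0, 0, -1.0], [0, 0, -0.02, 0, 0, 0, -1.0], [0, 0, -0.109, 0, 0, 0, -1.0], [0, 0, -0.214, 0, 0, 0, -1.0], [0, 0, -0.328, 0, 0, 0, -1.0], [0, 0, -0.446, 0, 0, 0, -1.0], [0, 0, -0.56, 0, 0, 0, -1.0], [0, 0, -0.665, 0, 0, 0, -1.0], [0, 0, -0.754, 0, 0, 0, -1.0]]

```text
t: 22.33
eef_pos: [617.7, 1.2, 322.2]
tcp_rot: [3.141, 0.0, 1.44]
ft_force: [0.8, 0.9, -1.2]
opening: 0.376
grip_force: 30.0
```

```bash
python3 -c "
from plan import *
plan([(520.8,372,110,.433,0,30),('w',1,0),(520.8,372,70,.433,0,15),('w',3,0)])"
```

```text
[[[0.147,-0.06,0.017,0,0,0.0099,-1.0],[0.311,-0.126,0.035,0,0,0.021,-1.0],[0.49,-0.199,0.055,0,0,0.0332,-1.0],[0.68,-0.277,0.077,0,0,0.046,-1.0],[0.878,-0.357,0.099,0,0,0.0595,-1.0]]]
[[[0.159,-0.151,0.023,0,0,0.0137,-1.0],[0.319,-0.304,0.046,0,0,0.0276,-1.0],[0.478,-0.455,0.069,0,0,0.0413,-1.0],[0.633,-0.602,0.091,0,0,0.0547,-1.0],[0.781,-0.744,0.113,0,0,0.0676,-1.0],[0.921,-0.877,0.133,0,0,0.0797,-1.0]]]
[[[0.054,-0.169,0.019,0,0,0.0111,-1.0],[0.103,-0.32,0.035,0,0,0.0211,-1.0],[0.103,-0.32,0.035,0,0,0.0211,-1.0],[0.103,-0.32,0.124,0,0,0.0211,-1.0],[0.103,-0.32,0.213,0,0,0.0211,-1.0],[0.103,-0.32,0.302,0,0,0.0211,-1.0],[0.103,-0.32,0.302,0,0,0.0211,-1.0],[0.103,-0.32,0.302,0,0,0.0211,-1.0],[0.103,-0.32,0.302,0,0,0.0211,-1.0]]]
20 [5.20817e+02 3.72078e+02 2.40961e+02 4.33000e-01]
```

Request:
arm_command:
  rows:
    - [[0.147, -0.06, 0.017, 0, 0, 0.0099, -1.0], [0.311, -0.126, 0.035, 0, 0, 0.021, -1.0], [0.49, -0.199, 0.055, 0, 0, 0.0332, -1.0], [0.68, -0.277, 0.077, 0, 0, 0.046, -1.0], [0.878, -0.357, 0.099, 0, 0, 0.0595, -1.0]]

```text
t: 22.75
eef_pos: [581.3, 139.7, 306.1]
tcp_rot: [3.142, 0.0, 1.062]
ft_force: [0.8, -0.6, -0.6]
opening: 0.381
grip_force: 30.0
```

Request:
arm_command:
  rows:
    - [[0.159, -0.151, 0.023, 0, 0, 0.0137, -1.0], [0.319, -0.304, 0.046, 0, 0, 0.0276, -1.0], [0.478, -0.455, 0.069, 0, 0, 0.0413, -1.0], [0.633, -0.602, 0.091, 0, 0, 0.0547, -1.0], [0.781, -0.744, 0.113, 0, 0, 0.0676, -1.0], [0.921, -0.877, 0.133, 0, 0, 0.0797, -1.0]]

```text
t: 23.25
eef_pos: [532.7, 324.9, 286.0]
tcp_rot: [3.142, 0.0, 0.562]
ft_force: [0.7, 0.5, -1.5]
opening: 0.381
grip_force: 30.0
```

Request:
arm_command:
  rows:
    - [[0.054, -0.169, 0.019, 0, 0, 0.0111, -1.0], [0.103, -0.32, 0.035, 0, 0, 0.0211, -1.0], [0.103, -0.32, 0.035, 0, 0, 0.0211, -1.0], [0.103, -0.32, 0.124, 0, 0, 0.0211, -1.0], [0.103, -0.32, 0.213, 0, 0, 0.0211, -1.0], [0.103, -0.32, 0.302, 0, 0, 0.0211, -1.0], [0.103, -0.32, 0.302, 0, 0, 0.0211, -1.0], [0.103, -0.32, 0.302, 0, 0, 0.0211, -1.0], [0.103, -0.32, 0.302, 0, 0, 0.0211, -1.0]]

```text
t: 24.0
eef_pos: [521.1, 371.8, 241.6]
tcp_rot: [3.142, -0.001, 0.433]
ft_force: [0.3, -0.2, 0.3]
opening: 0.377
grip_force: 30.0
```

```bash
python3 - <<'E'
from m import *
for i in range(2):
    s=state(); img,P=cloud('wrist')
print(s['t'],s['eef_pos'],s['tcp_rot'],s['opening']); save('w5.png',img)
X,Y,Z=P[...,0],P[...,1],P[...,2];H,S,V=hsv(img)
# card frame about the tool
y=s['tcp_rot'][2]; dx,dy=X-s['eef_pos'][0],Y-s['eef_pos'][1]
a=dx*np.cos(y)+dy*np.sin(y); b=-dx*np.sin(y)+dy*np.cos(y)
c=(Z>1)&(Z<13)&(S>100)&(V>90)&(H>15)&(H<40)&(abs(b)<90)&roi(0,0,640,345)
e=(Z>55)&(Z<86)&(a>0)&(abs(b)<35)&roi(0,0,640,345)
for n,m in(('card',c),('ecl',e)):
    print(n,rect(P,m)); 
    print(' far end a',np.percentile(a[m],99.5),'z',np.nanmedian(Z[m]))
    for lo in range(20,90,15):
        k=m&(a>lo)&(a<lo+15)
        if k.sum()>50: print(lo,np.round(np.percentile(b[k],[.5,99.5]),1),k.sum())
E
```

```text
24.05 [521.09157333 371.88687461 241.77463982] [ 3.14158763e+00 -1.13461676e-03  4.32862569e-01] 0.37590307145561097
card (array([552.7, 384.8]), array([114.2,  81.4]), 24.9, np.float64(6.8), np.int64(10425))
 far end a 91.17899576665144 z 6.756070415503572
20 [-41.3  38.3] 1492
35 [-41.2  38.3] 1260
50 [-41.3  38.3] 1164
65 [-41.3  38.4] 944
80 [-40.9  37.9] 2670
ecl (array([553.5, 385.5]), array([70.2, 53.6]), 24.9, np.float64(78.9), np.int64(18858))
 far end a 69.91924518257196 z 78.91715451859025
20 [-19.1  16.3] 3579
35 [-19.1  16.3] 3885
50 [-19.   16.3] 4291
65 [-16.9  14.1] 1332
```

View pics/w5.png

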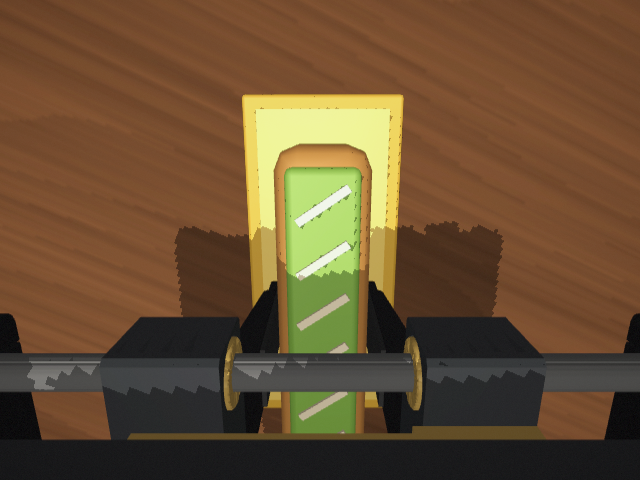

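The eclair is centred across the card and about 1 mm short along it. I'll nudge +1 mm, lower and release.

```bash
python3 -c "
from plan import *
plan([(521.8,372.5,38,.433,0,10),(521.8,372.5,28.3,.433,0,2),('w',1,0),('w',4,58),(521.8,372.5,120,.433,60,20)])
plan([(500.7,-100,200,.227,60,38),(500.7,-282,150,.227,45,36),('w',3,45)])"
```

```text
[[[0.002,0,0.048,0,0,0,-1.0],[0.004,0,0.107,0,0,0,-1.0],[0.006,0,0.165,0,0,0,-1.0],[0.007,0,0.213,0,0,0,-1.0],[0.007,0,0.224,0,0,0,-1.0],[0.007,0,0.238,0,0,0,-1.0],[0.007,0,0.253,0,0,0,-1.0],[0.007,0,0.266,0,0,0,-1.0],[0.007,0,0.278,0,0,0,-1.0],[0.007,0,0.278,0,0,0,-1.0]]]
[[[0,0,0,0,0,0,0.22],[0,0,0,0,0,0,0.22],[0,0,0,0,0,0,0.22],[0,0,0,0,0,0,0.22],[0,0,-0.108,0,0,0,0.26],[0,0,-0.237,0,0,0,0.26],[0,0,-0.374,0,0,0,0.26],[0,0,-0.504,0,0,0,0.26],[0,0,-0.612,0,0,0,0.26]]]
19 [5.21770e+02 3.72518e+02 2.91061e+02 4.33000e-01]
[[[-0.09,0.173,-0.033,0,0,0.002,0.26],[-0.19,0.368,-0.07,0,0,0.0043,0.26],[-0.3,0.579,-0.11,0,0,0.0068,0.26],[-0.416,0.804,-0.153,0,0,0.0094,0.26]]]
[[[-0.107,0.242,-0.045,0,0,0.0027,0.26],[-0.217,0.489,-0.09,0,0,0.0056,0.26],[-0.328,0.738,-0.137,0,0,0.0084,0.26],[-0.438,0.985,-0.182,0,0,0.0112,0.26]]]
[[[-0.09,0.249,-0.045,0,0,0.0027,0.26],[-0.176,0.487,-0.088,0,0,0.0054,0.26],[-0.257,0.711,-0.128,0,0,0.0078,0.26],[-0.332,0.917,-0.165,0,0,0.0101,0.26]]]
[[[-0.055,0.187,-0.033,0,0,0.002,0.26],[-0.096,0.356,0.015,0,0,0.002,-0.05],[-0.146,0.558,0.072,0,0,0.002,-0.05],[-0.199,0.776,0.134,0,0,0.002,-0.05],[-0.252,0.994,0.195,0,0,0.002,-0.05]]]
[[[-0.047,0.203,0.058,0,0,0,-0.05],[-0.086,0.373,0.105,0,0,0,-0.05],[-0.086,0.373,0.105,0,0,0,-0.05],[-0.086,0.373,0.105,0,0,0,-0.05],[-0.086,0.373,0.105,0,0,0,-0.05]]]
22 [ 5.00770e+02 -2.82046e+02  3.21061e+02  2.27000e-01]
```

Request:
arm_command:
  rows:
    - [[0.002, 0, 0.048, 0, 0, 0, -1.0], [0.004, 0, 0.107, 0, 0, 0, -1.0], [0.006, 0, 0.165, 0, 0, 0, -1.0], [0.007, 0, 0.213, 0, 0, 0, -1.0], [0.007, 0, 0.224, 0, 0, 0, -1.0], [0.007, 0, 0.238, 0, 0, 0, -1.0], [0.007, 0, 0.253, 0, 0, 0, -1.0], [0.007, 0, 0.266, 0, 0, 0, -1.0], [0.007, 0, 0.278, 0, 0, 0, -1.0], [0.007, 0, 0.278, 0, 0, 0, -1.0]]

```text
t: 24.93
eef_pos: [521.8, 372.5, 199.2]
tcp_rot: [3.142, -0.0, 0.433]
ft_force: [0.1, 0.4, -0.3]
opening: 0.375
grip_force: 30.0
```

Request:
arm_command:
  rows:
    - [[0, 0, 0, 0, 0, 0, 0.22], [0, 0, 0, 0, 0, 0, 0.22], [0, 0, 0, 0, 0, 0, 0.22], [0, 0, 0, 0, 0, 0, 0.22], [0, 0, -0.108, 0, 0, 0, 0.26], [0, 0, -0.237, 0, 0, 0, 0.26], [0, 0, -0.374, 0, 0, 0, 0.26], [0, 0, -0.504, 0, 0, 0, 0.26], [0, 0, -0.612, 0, 0, 0, 0.26]]

```text
t: 25.68
eef_pos: [521.7, 372.5, 292.5]
tcp_rot: [3.142, -0.001, 0.433]
ft_force: [-0.1, 1.1, 0.3]
opening: 0.631
grip_force: 0.0
```

Request:
arm_command:
  rows:
    - [[-0.09, 0.173, -0.033, 0, 0, 0.002, 0.26], [-0.19, 0.368, -0.07, 0, 0, 0.0043, 0.26], [-0.3, 0.579, -0.11, 0, 0, 0.0068, 0.26], [-0.416, 0.804, -0.153, 0, 0, 0.0094, 0.26]]

```text
t: 26.02
eef_pos: [515.2, 235.9, 314.2]
tcp_rot: [3.141, -0.0, 0.374]
ft_force: [1.2, -0.7, -0.2]
opening: 0.635
grip_force: 0.0
```

Request:
arm_command:
  rows:
    - [[-0.107, 0.242, -0.045, 0, 0, 0.0027, 0.26], [-0.217, 0.489, -0.09, 0, 0, 0.0056, 0.26], [-0.328, 0.738, -0.137, 0, 0, 0.0084, 0.26], [-0.438, 0.985, -0.182, 0, 0, 0.0112, 0.26]]

```text
t: 26.35
eef_pos: [507.9, 73.5, 341.8]
tcp_rot: [3.141, -0.0, 0.303]
ft_force: [1.4, 0.7, 0.3]
opening: 0.628
grip_force: 0.0
```

Request:
arm_command:
  rows:
    - [[-0.09, 0.249, -0.045, 0, 0, 0.0027, 0.26], [-0.176, 0.487, -0.088, 0, 0, 0.0054, 0.26], [-0.257, 0.711, -0.128, 0, 0, 0.0078, 0.26], [-0.332, 0.917, -0.165, 0, 0, 0.0101, 0.26]]

```text
t: 26.68
eef_pos: [501.5, -72.9, 366.7]
tcp_rot: [3.141, -0.001, 0.239]
ft_force: [0.9, 0.6, 0.7]
opening: 0.627
grip_force: 0.0
```

Request:
arm_command:
  rows:
    - [[-0.055, 0.187, -0.033, 0, 0, 0.002, 0.26], [-0.096, 0.356, 0.015, 0, 0, 0.002, -0.05], [-0.146, 0.558, 0.072, 0, 0, 0.002, -0.05], [-0.199, 0.776, 0.134, 0, 0, 0.002, -0.05], [-0.252, 0.994, 0.195, 0, 0, 0.002, -0.05]]

```text
t: 27.1
eef_pos: [500.4, -226.1, 336.7]
tcp_rot: [3.141, -0.0, 0.228]
ft_force: [1.5, -1.1, 0.1]
opening: 0.475
grip_force: 0.0
```

Request:
arm_command:
  rows:
    - [[-0.047, 0.203, 0.058, 0, 0, 0, -0.05], [-0.086, 0.373, 0.105, 0, 0, 0, -0.05], [-0.086, 0.373, 0.105, 0, 0, 0, -0.05], [-0.086, 0.373, 0.105, 0, 0, 0, -0.05], [-0.086, 0.373, 0.105, 0, 0, 0, -0.05]]

```text
t: 27.52
eef_pos: [500.7, -281.5, 321.1]
tcp_rot: [-3.141, 0.0, 0.227]
ft_force: [0.0, 1.0, -0.2]
opening: 0.477
grip_force: 0.0
```

```bash
python3 - <<'E'
from m import *
img,P=cloud('top');save('t4.png',img);H,S,V=hsv(img);X,Y,Z=P[...,0],P[...,1],P[...,2]
k=roi(100,150,210,280)
print('card',rect(P,k&(S>100)&(V>150)&(Z>2)&(Z<50)),'ecl',rect(P,k&(Z>15)&(Z<50)))
sl=(abs(X-582)<130)&(abs(Y-8)<110)
print('choc',rect(P,sl&(Z>27)&(Z<50)&(X<585)),'slab',rect(P,sl&(Z>8)&(Z<90)))
for i in range(2):
    s=state(); img,P=cloud('wrist')
print(s['t'],s['eef_pos'],s['tcp_rot'],s['opening'])
X,Y,Z=P[...,0],P[...,1],P[...,2]; m=(Z>54)&(Z<72)&(abs(X-500)<40)&(abs(Y+282)<40); print('handle',rect(P,m))
E
python3 -c "
from plan import *
plan([(500.7,-282,70,.227,45,15),(500.7,-282,47,.227,45,8),('w',2,45),('w',7,0)])
plan([(500.7,-282,52,.227,0,2),(500.7,-282,150,.227,0,12),('w',1,0)])"
```

```text
card (array([523.7, 377.8]), array([151.7,  47.5]), 25.2, np.float64(32.8), np.int64(1300)) ecl (array([521.6, 374.2]), array([140. ,  38.2]), 24.5, np.float64(34.0), np.int64(1402))
choc (array([544.9,  17.9]), array([140.1,  36.8]), 84.8, np.float64(43.2), np.int64(1386)) slab (array([582.1,  10. ]), array([160.2, 230.3]), 83.6, np.float64(14.8), np.int64(9462))
27.6167 [ 500.9274727  -280.97300153  321.5147933 ] [ 3.14127596e+00 -2.90040212e-04  2.28527821e-01] 0.47580255893366297
handle (array([ 501. , -283.6]), array([36. , 13.6]), 13.4, np.float64(62.5), np.int64(1347))
[[[0,0,0.077,0,0,0,-0.05],[0,0,0.168,0,0,0,-0.05],[0,0,0.267,0,0,0,-0.05],[0,0,0.366,0,0,0,-0.05],[0,0,0.457,0,0,0,-0.05],[0,0,0.534,0,0,0,-0.05],[0,0,0.585,0,0,0,-0.05],[0,0,0.636,0,0,0,-0.05],[0,0,0.687,0,0,0,-0.05],[0,0,0.687,0,0,0,-0.05]]]
[[[0,0,0,0,0,0,-0.05],[0,0,0,0,0,0,-1.0],[0,0,0,0,0,0,-1.0],[0,0,0,0,0,0,-1.0],[0,0,0,0,0,0,-1.0],[0,0,0,0,0,0,-1.0],[0,0,0,0,0,0,-1.0],[0,0,0,0,0,0,-1.0]]]
18 [ 5.00770e+02 -2.82046e+02  2.18011e+02  2.27000e-01]
[[[0,0,-0.011,0,0,0,-1.0],[0,0,-0.022,0,0,0,-1.0],[0,0,-0.033,0,0,0,-1.0],[0,0,-0.093,0,0,0,-1.0],[0,0,-0.163,0,0,0,-1.0],[0,0,-0.239,0,0,0,-1.0],[0,0,-0.319,0,0,0,-1.0],[0,0,-0.401,0,0,0,-1.0],[0,0,-0.481,0,0,0,-1.0],[0,0,-0.557,0,0,0,-1.0]]]
[[[0,0,-0.07,0,0,0,-1.0],[0,0,-0.13,0,0,0,-1.0],[0,0,-0.13,0,0,0,-1.0]]]
13 [ 5.00770e+02 -2.82046e+02  3.21061e+02  2.27000e-01]
```

The green eclair is within 1 mm of the card's middle and the chocolate one is unmoved. Next I pick the tier up again.

Request:
arm_command:
  rows:
    - [[0, 0, 0.077, 0, 0, 0, -0.05], [0, 0, 0.168, 0, 0, 0, -0.05], [0, 0, 0.267, 0, 0, 0, -0.05], [0, 0, 0.366, 0, 0, 0, -0.05], [0, 0, 0.457, 0, 0, 0, -0.05], [0, 0, 0.534, 0, 0, 0, -0.05], [0, 0, 0.585, 0, 0, 0, -0.05], [0, 0, 0.636, 0, 0, 0, -0.05], [0, 0, 0.687, 0, 0, 0, -0.05], [0, 0, 0.687, 0, 0, 0, -0.05]]

```text
t: 28.5
eef_pos: [500.7, -281.8, 216.9]
tcp_rot: [-3.141, 0.001, 0.228]
ft_force: [-0.5, -0.1, 0.4]
opening: 0.473
grip_force: 0.0
```

Request:
arm_command:
  rows:
    - [[0, 0, 0, 0, 0, 0, -0.05], [0, 0, 0, 0, 0, 0, -1.0], [0, 0, 0, 0, 0, 0, -1.0], [0, 0, 0, 0, 0, 0, -1.0], [0, 0, 0, 0, 0, 0, -1.0], [0, 0, 0, 0, 0, 0, -1.0], [0, 0, 0, 0, 0, 0, -1.0], [0, 0, 0, 0, 0, 0, -1.0]]

```text
t: 29.17
eef_pos: [500.8, -282.1, 218.2]
tcp_rot: [3.141, -0.0, 0.227]
ft_force: [-0.3, 1.1, 2.4]
opening: 0.149
grip_force: 30.0
```

Request:
arm_command:
  rows:
    - [[0, 0, -0.011, 0, 0, 0, -1.0], [0, 0, -0.022, 0, 0, 0, -1.0], [0, 0, -0.033, 0, 0, 0, -1.0], [0, 0, -0.093, 0, 0, 0, -1.0], [0, 0, -0.163, 0, 0, 0, -1.0], [0, 0, -0.239, 0, 0, 0, -1.0], [0, 0, -0.319, 0, 0, 0, -1.0], [0, 0, -0.401, 0, 0, 0, -1.0], [0, 0, -0.481, 0, 0, 0, -1.0], [0, 0, -0.557, 0, 0, 0, -1.0]]

```text
t: 30.0
eef_pos: [500.7, -282.0, 303.4]
tcp_rot: [3.141, -0.001, 0.228]
ft_force: [-1.4, -0.5, -4.9]
opening: 0.146
grip_force: 30.0
```

Request:
arm_command:
  rows:
    - [[0, 0, -0.07, 0, 0, 0, -1.0], [0, 0, -0.13, 0, 0, 0, -1.0], [0, 0, -0.13, 0, 0, 0, -1.0]]

```text
t: 30.25
eef_pos: [501.0, -282.1, 323.2]
tcp_rot: [3.139, -0.002, 0.227]
ft_force: [0.4, -0.5, -3.5]
opening: 0.147
grip_force: 30.0
```

```bash
python3 -c "
from plan import *
plan([(582.4,7.8,150,-.112,0,28),('w',2,0),(582.4,7.8,128,-.112,0,8),('w',3,0)])"
```

```text
[[[0.071,-0.13,0,0,0,0.004,-1.0],[0.153,-0.278,0,0,0,0.0085,-1.0],[0.242,-0.44,0,0,0,0.0135,-1.0],[0.336,-0.612,0,0,0,0.0188,-1.0],[0.433,-0.79,0,0,0,0.0242,-1.0],[0.532,-0.97,0,0,0,0.0298,-1.0]]]
[[[0.063,-0.193,0,0,0,0.0054,-1.0],[0.124,-0.379,0,0,0,0.0107,-1.0],[0.181,-0.555,0,0,0,0.0157,-1.0],[0.233,-0.716,0,0,0,0.0202,-1.0],[0.279,-0.857,0,0,0,0.0242,-1.0],[0.279,-0.857,0,0,0,0.0242,-1.0],[0.279,-0.857,0,0,0,0.0242,-1.0],[0.279,-0.857,0.049,0,0,0.0242,-1.0],[0.279,-0.857,0.098,0,0,0.0242,-1.0],[0.279,-0.857,0.147,0,0,0.0242,-1.0]]]
[[[0,0,0,0,0,0,-1.0],[0,0,0,0,0,0,-1.0],[0,0,0,0,0,0,-1.0]]]
19 [ 5.82399e+02  7.81700e+00  2.99011e+02 -1.12000e-01]
```

Request:
arm_command:
  rows:
    - [[0.071, -0.13, 0, 0, 0, 0.004, -1.0], [0.153, -0.278, 0, 0, 0, 0.0085, -1.0], [0.242, -0.44, 0, 0, 0, 0.0135, -1.0], [0.336, -0.612, 0, 0, 0, 0.0188, -1.0], [0.433, -0.79, 0, 0, 0, 0.0242, -1.0], [0.532, -0.97, 0, 0, 0, 0.0298, -1.0]]

```text
t: 30.75
eef_pos: [545.8, -121.1, 320.6]
tcp_rot: [-3.141, 0.001, 0.038]
ft_force: [1.0, 0.3, -4.0]
opening: 0.144
grip_force: 30.0
```

Request:
arm_command:
  rows:
    - [[0.063, -0.193, 0, 0, 0, 0.0054, -1.0], [0.124, -0.379, 0, 0, 0, 0.0107, -1.0], [0.181, -0.555, 0, 0, 0, 0.0157, -1.0], [0.233, -0.716, 0, 0, 0, 0.0202, -1.0], [0.279, -0.857, 0, 0, 0, 0.0242, -1.0], [0.279, -0.857, 0, 0, 0, 0.0242, -1.0], [0.279, -0.857, 0, 0, 0, 0.0242, -1.0], [0.279, -0.857, 0.049, 0, 0, 0.0242, -1.0], [0.279, -0.857, 0.098, 0, 0, 0.0242, -1.0], [0.279, -0.857, 0.147, 0, 0, 0.0242, -1.0]]

```text
t: 31.58
eef_pos: [582.1, 6.9, 297.9]
tcp_rot: [3.141, 0.001, -0.113]
ft_force: [0.4, -0.4, -4.3]
opening: 0.148
grip_force: 30.0
```

Request:
arm_command:
  rows:
    - [[0, 0, 0, 0, 0, 0, -1.0], [0, 0, 0, 0, 0, 0, -1.0], [0, 0, 0, 0, 0, 0, -1.0]]

```text
t: 31.83
eef_pos: [582.5, 7.4, 298.9]
tcp_rot: [3.141, 0.0, -0.112]
ft_force: [-1.3, 0.2, -4.5]
opening: 0.146
grip_force: 30.0
```

```bash
python3 - <<'E'
from m import *
for i in range(2):
    s=state(); img,P=cloud('wrist')
print(s['t'],s['eef_pos'],s['tcp_rot'],s['ft_force']); save('w6.png',img)
X,Y,Z=P[...,0],P[...,1],P[...,2]; H,S,V=hsv(img)
m=(abs(X-610)<110)&(abs(Y-7)<80)&(Z>90)&(Z<125)&(S<60)&(V>120)&roi(0,0,640,340)
print('tier',rect(P,m)); q=P[m]; A=np.c_[q[:,:2]-[582,8],np.ones(len(q))]; print(np.linalg.lstsq(A,q[:,2],rcond=None)[0])
print('slab',rect(P,(abs(X-620)<110)&(abs(Y-7)<100)&(Z>10)&(Z<21)&roi(0,0,640,340),False))
E
python3 -c "
from plan import *
plan([(582.4,7.8,102,-.112,0,3),('w',1,0)])
plan([(582.4,7.8,98,-.112,0,1),('w',2,0)])"
```

```text
31.8833 [582.48888325   7.52725944 299.0866104 ] [ 3.14151669e+00 -2.96418999e-04 -1.12271055e-01] [ 0.22791416 -0.03486814 -4.45569337]
tier (array([627.6,   1. ]), array([ 84.5, 109.2]), 83.6, np.float64(101.5), np.int64(23347))
[-2.01344788e-03 -2.81266896e-03  1.01600863e+02]
slab (array([614.4,   2.7]), array([160.7, 166.1]), 83.7, np.float64(15.5), np.int64(14738))
[[[0,0,0.016,0,0,0,-1.0],[0,0,0.034,0,0,0,-1.0],[0,0,0.055,0,0,0,-1.0],[0,0,0.076,0,0,0,-1.0],[0,0,0.098,0,0,0,-1.0],[0,0,0.119,0,0,0,-1.0],[0,0,0.139,0,0,0,-1.0],[0,0,0.157,0,0,0,-1.0],[0,0,0.173,0,0,0,-1.0],[0,0,0.173,0,0,0,-1.0]]]
10 [ 5.82399e+02  7.81700e+00  2.73061e+02 -1.12000e-01]
[[[0,0,0.005,0,0,0,-1.0],[0,0,0.011,0,0,0,-1.0],[0,0,0.017,0,0,0,-1.0],[0,0,0.022,0,0,0,-1.0],[0,0,0.027,0,0,0,-1.0],[0,0,0.027,0,0,0,-1.0],[0,0,0.027,0,0,0,-1.0]]]
7 [ 5.82399e+02  7.81700e+00  2.69011e+02 -1.12000e-01]
```

View pics/w6.png

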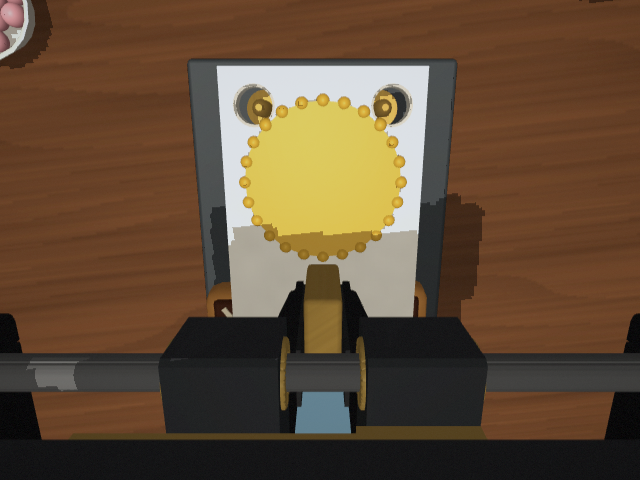

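The pins at (262,104) and (385,105) sit symmetrically in the holes with the parallax expected at this height, and the pose matches the lift-off. I lower it.

Request:
arm_command:
  rows:
    - [[0, 0, 0.016, 0, 0, 0, -1.0], [0, 0, 0.034, 0, 0, 0, -1.0], [0, 0, 0.055, 0, 0, 0, -1.0], [0, 0, 0.076, 0, 0, 0, -1.0], [0, 0, 0.098, 0, 0, 0, -1.0], [0, 0, 0.119, 0, 0, 0, -1.0], [0, 0, 0.139, 0, 0, 0, -1.0], [0, 0, 0.157, 0, 0, 0, -1.0], [0, 0, 0.173, 0, 0, 0, -1.0], [0, 0, 0.173, 0, 0, 0, -1.0]]

```text
t: 32.77
eef_pos: [582.3, 7.8, 272.5]
tcp_rot: [3.142, 0.001, -0.112]
ft_force: [-0.8, -1.0, -4.8]
opening: 0.148
grip_force: 30.0
```

Request:
arm_command:
  rows:
    - [[0, 0, 0.005, 0, 0, 0, -1.0], [0, 0, 0.011, 0, 0, 0, -1.0], [0, 0, 0.017, 0, 0, 0, -1.0], [0, 0, 0.022, 0, 0, 0, -1.0], [0, 0, 0.027, 0, 0, 0, -1.0], [0, 0, 0.027, 0, 0, 0, -1.0], [0, 0, 0.027, 0, 0, 0, -1.0]]

```text
t: 33.35
eef_pos: [582.4, 7.8, 269.2]
tcp_rot: [3.142, -0.0, -0.112]
ft_force: [-1.3, 0.3, -1.4]
opening: 0.143
grip_force: 30.0
```

```bash
python3 -c "
from plan import *
plan([('w',4,40),(582.4,7.8,145,-.112,40,18),(545,10,230,-.112,95,30),('w',3,95)])"
```

```text
[[[0,0,0,0,0,0,-0.16],[0,0,0,0,0,0,-0.16],[0,0,0,0,0,0,-0.16],[0,0,0,0,0,0,-0.16],[0,0,-0.104,0,0,0,-0.16],[0,0,-0.209,0,0,0,-0.16],[0,0,-0.313,0,0,0,-0.16],[-0.056,0.003,-0.442,0,0,0,1.0],[-0.125,0.007,-0.597,0,0,0,1.0],[-0.193,0.01,-0.752,0,0,0,1.0]]]
[[[-0.056,0.003,-0.128,0,0,0,1.0],[-0.056,0.003,-0.128,0,0,0,1.0],[-0.056,0.003,-0.128,0,0,0,1.0],[-0.056,0.003,-0.128,0,0,0,1.0]]]
14 [ 5.45066e+02  1.00540e+01  4.01011e+02 -1.12000e-01]
```

Request:
arm_command:
  rows:
    - [[0, 0, 0, 0, 0, 0, -0.16], [0, 0, 0, 0, 0, 0, -0.16], [0, 0, 0, 0, 0, 0, -0.16], [0, 0, 0, 0, 0, 0, -0.16], [0, 0, -0.104, 0, 0, 0, -0.16], [0, 0, -0.209, 0, 0, 0, -0.16], [0, 0, -0.313, 0, 0, 0, -0.16], [-0.056, 0.003, -0.442, 0, 0, 0, 1.0], [-0.125, 0.007, -0.597, 0, 0, 0, 1.0], [-0.193, 0.01, -0.752, 0, 0, 0, 1.0]]

```text
t: 34.18
eef_pos: [553.0, 9.5, 382.5]
tcp_rot: [3.141, 0.001, -0.112]
ft_force: [-0.2, 0.3, -0.0]
opening: 0.576
grip_force: 0.0
```

Request:
arm_command:
  rows:
    - [[-0.056, 0.003, -0.128, 0, 0, 0, 1.0], [-0.056, 0.003, -0.128, 0, 0, 0, 1.0], [-0.056, 0.003, -0.128, 0, 0, 0, 1.0], [-0.056, 0.003, -0.128, 0, 0, 0, 1.0]]

```text
t: 34.52
eef_pos: [545.2, 10.0, 400.3]
tcp_rot: [3.141, 0.0, -0.112]
ft_force: [0.1, 0.3, -1.1]
opening: 0.853
grip_force: 0.0
```

```bash
python3 - <<'E'
from m import *
for i in range(2):
    s=state(); img,P=cloud('wrist')
print(s['t'],s['eef_pos'],s['tcp_rot']); save('w7.png',img)
P[P[...,2]>125]=np.nan
X,Y,Z=P[...,0],P[...,1],P[...,2]; H,S,V=hsv(img)
k=roi(150,0,480,290)&(abs(X-582)<140)&(abs(Y-7)<100)
m=k&(Z>62)&(Z<80); print('tier',rect(P,k&(Z>62)))
q=P[m&(S<60)]; A=np.c_[q[:,:2]-[582,8],np.ones(len(q))]; print(np.linalg.lstsq(A,q[:,2],rcond=None)[0])
print('handle',rect(P,k&(Z>107)))
print('gold',rect(P,m&(X>596)&(H>15)&(H<35)&(S>90)))
print('blue',rect(P,m&(X<570)&(H>85)&(H<115)&(S>50)))
E
```

```text
34.5667 [545.26578184  10.00738529 399.89425142] [ 3.14147549e+00  1.36234489e-03 -1.11871473e-01]
tier (array([587.2,   5.5]), array([ 84.4, 190.1]), 83.5, np.float64(72.0), np.int64(29815))
[-1.94271729e-03 -2.80957918e-03  7.15942595e+01]
handle (array([582.5,   6.1]), array([13.8, 35.6]), 83.6, np.float64(113.4), np.int64(1215))
gold (array([ 6.375e+02, -1.000e-01]), array([70.8, 73.7]), 83.7, np.float64(72.2), np.int64(8330))
blue (array([529.4,  12. ]), array([69.4, 66.5]), 84.2, np.float64(72.3), np.int64(5569))
```

View pics/w7.png

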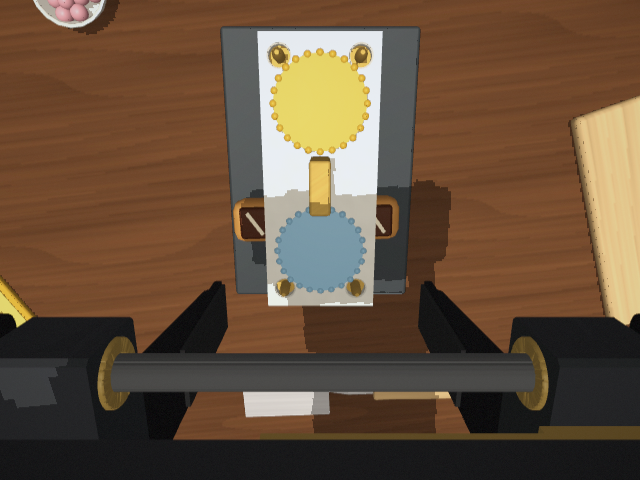

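The tier is seated fully: its handle and height read the same as at the start. The empty doilies show gold at (320,102) and blue at (320,250). Next, the nut tart goes to gold.

```bash
python3 -c "
from plan import *
plan([(463.6,-378.7,130,.227,95,37),(463.6,-378.7,60,.227,95,20),(463.6,-378.7,34,.227,95,10),('w',2,95),('w',9,0)])
plan([(463.6,-378.7,40,.227,0,3),(463.6,-378.7,150,.227,0,20),(636.1,1.8,160,-.112,0,33),('w',2,0),(636.1,1.8,105,-.112,0,16),(636.1,1.8,93.2,-.112,0,3),('w',1,0)])"
```

```text
[[[-0.017,0.178,0.045,0,0,-0.0036,1.0],[-0.036,0.378,0.096,0,0,-0.0077,1.0],[-0.057,0.597,0.151,0,0,-0.0122,1.0],[-0.079,0.83,0.21,0,0,-0.017,1.0]]]
[[[-0.048,0.238,0.061,0,0,-0.0049,1.0],[-0.098,0.48,0.123,0,0,-0.01,1.0],[-0.147,0.723,0.186,0,0,-0.015,1.0],[-0.196,0.961,0.247,0,0,-0.02,1.0]]]
[[[-0.075,0.221,0.059,0,0,-0.0047,1.0],[-0.146,0.429,0.114,0,0,-0.0092,1.0],[-0.21,0.62,0.165,0,0,-0.0133,1.0],[-0.268,0.789,0.21,0,0,-0.017,1.0],[-0.268,0.789,0.315,0,0,-0.017,1.0],[-0.268,0.789,0.443,0,0,-0.017,1.0],[-0.268,0.789,0.571,0,0,-0.017,1.0],[-0.268,0.789,0.676,0,0,-0.017,1.0],[-0.268,0.789,0.734,0,0,-0.017,1.0],[-0.268,0.789,0.792,0,0,-0.017,1.0]]]
[[[0,0,0.058,0,0,0,1.0],[0,0,0.058,0,0,0,1.0],[0,0,0.058,0,0,0,1.0],[0,0,0.058,0,0,0,-1.0],[0,0,0.058,0,0,0,-1.0],[0,0,0.058,0,0,0,-1.0],[0,0,0.058,0,0,0,-1.0],[0,0,0.058,0,0,0,-1.0],[0,0,0.058,0,0,0,-1.0],[0,0,0.058,0,0,0,-1.0]]]
[[[0,0,0,0,0,0,-1.0],[0,0,0,0,0,0,-1.0]]]
30 [ 4.63543e+02 -3.78661e+02  2.04961e+02  2.27000e-01]
[[[0,0,-0.013,0,0,0,-1.0],[0,0,-0.027,0,0,0,-1.0],[0,0,-0.04,0,0,0,-1.0],[0,0,-0.146,0,0,0,-1.0],[0,0,-0.271,0,
[... 324 characters left out ...]
0.0213,-1.0]]]
[[[0.115,-0.212,-0.006,0,0,0.0047,-1.0],[0.229,-0.422,-0.012,0,0,0.0093,-1.0],[0.341,-0.627,-0.017,0,0,0.0138,-1.0],[0.448,-0.823,-0.022,0,0,0.0181,-1.0]]]
[[[0.078,-0.196,-0.006,0,0,0.0041,-1.0],[0.151,-0.375,-0.01,0,0,0.0079,-1.0],[0.215,-0.535,-0.014,0,0,0.0112,-1.0],[0.215,-0.535,-0.014,0,0,0.0112,-1.0],[0.215,-0.535,-0.014,0,0,0.0112,-1.0],[0.215,-0.535,0.069,0,0,0.0112,-1.0],[0.215,-0.535,0.169,0,0,0.0112,-1.0],[0.215,-0.535,0.269,0,0,0.0112,-1.0],[0.215,-0.535,0.352,0,0,0.0112,-1.0],[0.215,-0.535,0.37,0,0,0.0112,-1.0]]]
[[[0,0,0.022,0,0,0,-1.0],[0,0,0.043,0,0,0,-1.0],[0,0,0.061,0,0,0,-1.0],[0,0,0.061,0,0,0,-1.0]]]
33 [ 6.36039e+02  1.86200e+00  2.64211e+02 -1.12000e-01]
```

Request:
arm_command:
  rows:
    - [[-0.017, 0.178, 0.045, 0, 0, -0.0036, 1.0], [-0.036, 0.378, 0.096, 0, 0, -0.0077, 1.0], [-0.057, 0.597, 0.151, 0, 0, -0.0122, 1.0], [-0.079, 0.83, 0.21, 0, 0, -0.017, 1.0]]

```text
t: 34.95
eef_pos: [519.3, -113.3, 368.1]
tcp_rot: [-3.141, 0.001, -0.003]
ft_force: [0.2, 0.8, 0.0]
opening: 0.996
grip_force: 0.0
```

Request:
arm_command:
  rows:
    - [[-0.048, 0.238, 0.061, 0, 0, -0.0049, 1.0], [-0.098, 0.48, 0.123, 0, 0, -0.01, 1.0], [-0.147, 0.723, 0.186, 0, 0, -0.015, 1.0], [-0.196, 0.961, 0.247, 0, 0, -0.02, 1.0]]

```text
t: 35.28
eef_pos: [488.8, -258.2, 330.8]
tcp_rot: [-3.141, 0.001, 0.122]
ft_force: [0.4, -0.5, 0.0]
opening: 1.006
grip_force: 0.0
```

Request:
arm_command:
  rows:
    - [[-0.075, 0.221, 0.059, 0, 0, -0.0047, 1.0], [-0.146, 0.429, 0.114, 0, 0, -0.0092, 1.0], [-0.21, 0.62, 0.165, 0, 0, -0.0133, 1.0], [-0.268, 0.789, 0.21, 0, 0, -0.017, 1.0], [-0.268, 0.789, 0.315, 0, 0, -0.017, 1.0], [-0.268, 0.789, 0.443, 0, 0, -0.017, 1.0], [-0.268, 0.789, 0.571, 0, 0, -0.017, 1.0], [-0.268, 0.789, 0.676, 0, 0, -0.017, 1.0], [-0.268, 0.789, 0.734, 0, 0, -0.017, 1.0], [-0.268, 0.789, 0.792, 0, 0, -0.017, 1.0]]

```text
t: 36.12
eef_pos: [463.6, -378.7, 212.0]
tcp_rot: [-3.14, 0.001, 0.227]
ft_force: [-0.2, 0.1, 0.4]
opening: 0.997
grip_force: 0.0
```

Request:
arm_command:
  rows:
    - [[0, 0, 0.058, 0, 0, 0, 1.0], [0, 0, 0.058, 0, 0, 0, 1.0], [0, 0, 0.058, 0, 0, 0, 1.0], [0, 0, 0.058, 0, 0, 0, -1.0], [0, 0, 0.058, 0, 0, 0, -1.0], [0, 0, 0.058, 0, 0, 0, -1.0], [0, 0, 0.058, 0, 0, 0, -1.0], [0, 0, 0.058, 0, 0, 0, -1.0], [0, 0, 0.058, 0, 0, 0, -1.0], [0, 0, 0.058, 0, 0, 0, -1.0]]

```text
t: 36.95
eef_pos: [463.6, -378.7, 205.1]
tcp_rot: [3.141, -0.0, 0.227]
ft_force: [-0.1, -0.1, 1.7]
opening: 0.604
grip_force: 30.0
```

Request:
arm_command:
  rows:
    - [[0, 0, 0, 0, 0, 0, -1.0], [0, 0, 0, 0, 0, 0, -1.0]]

```text
t: 37.12
eef_pos: [463.6, -378.7, 205.1]
tcp_rot: [3.141, -0.0, 0.227]
ft_force: [-0.3, -0.3, 2.4]
opening: 0.604
grip_force: 30.0
```

Request:
arm_command:
  rows:
    - [[0, 0, -0.013, 0, 0, 0, -1.0], [0, 0, -0.027, 0, 0, 0, -1.0], [0, 0, -0.04, 0, 0, 0, -1.0], [0, 0, -0.146, 0, 0, 0, -1.0], [0, 0, -0.271, 0, 0, 0, -1.0], [0, 0, -0.407, 0, 0, 0, -1.0], [0, 0, -0.543, 0, 0, 0, -1.0], [0, 0, -0.668, 0, 0, 0, -1.0], [0, 0, -0.774, 0, 0, 0, -1.0], [0.105, -0.137, -0.778, 0, 0, 0.0034, -1.0]]

```text
t: 37.95
eef_pos: [473.7, -357.6, 324.8]
tcp_rot: [3.137, -0.003, 0.204]
ft_force: [1.5, 0.6, -0.3]
opening: 0.602
grip_force: 30.0
```

Request:
arm_command:
  rows:
    - [[0.114, -0.156, -0.004, 0, 0, 0.0037, -1.0], [0.238, -0.325, -0.009, 0, 0, 0.0078, -1.0], [0.371, -0.506, -0.015, 0, 0, 0.0121, -1.0], [0.508, -0.694, -0.02, 0, 0, 0.0167, -1.0], [0.649, -0.887, -0.026, 0, 0, 0.0213, -1.0]]

```text
t: 38.37
eef_pos: [542.7, -203.6, 325.7]
tcp_rot: [3.141, -0.0, 0.07]
ft_force: [0.4, -0.3, -0.4]
opening: 0.606
grip_force: 30.0
```

Request:
arm_command:
  rows:
    - [[0.115, -0.212, -0.006, 0, 0, 0.0047, -1.0], [0.229, -0.422, -0.012, 0, 0, 0.0093, -1.0], [0.341, -0.627, -0.017, 0, 0, 0.0138, -1.0], [0.448, -0.823, -0.022, 0, 0, 0.0181, -1.0]]

```text
t: 38.7
eef_pos: [600.9, -75.1, 329.1]
tcp_rot: [3.142, -0.0, -0.043]
ft_force: [1.0, -0.5, -0.3]
opening: 0.605
grip_force: 30.0
```

Request:
arm_command:
  rows:
    - [[0.078, -0.196, -0.006, 0, 0, 0.0041, -1.0], [0.151, -0.375, -0.01, 0, 0, 0.0079, -1.0], [0.215, -0.535, -0.014, 0, 0, 0.0112, -1.0], [0.215, -0.535, -0.014, 0, 0, 0.0112, -1.0], [0.215, -0.535, -0.014, 0, 0, 0.0112, -1.0], [0.215, -0.535, 0.069, 0, 0, 0.0112, -1.0], [0.215, -0.535, 0.169, 0, 0, 0.0112, -1.0], [0.215, -0.535, 0.269, 0, 0, 0.0112, -1.0], [0.215, -0.535, 0.352, 0, 0, 0.0112, -1.0], [0.215, -0.535, 0.37, 0, 0, 0.0112, -1.0]]

```text
t: 39.53
eef_pos: [635.5, 1.0, 271.3]
tcp_rot: [3.141, 0.003, -0.113]
ft_force: [0.5, 0.1, -0.6]
opening: 0.604
grip_force: 30.0
```

Request:
arm_command:
  rows:
    - [[0, 0, 0.022, 0, 0, 0, -1.0], [0, 0, 0.043, 0, 0, 0, -1.0], [0, 0, 0.061, 0, 0, 0, -1.0], [0, 0, 0.061, 0, 0, 0, -1.0]]

```text
t: 39.87
eef_pos: [636.1, 1.8, 264.3]
tcp_rot: [3.141, -0.0, -0.112]
ft_force: [-0.1, -0.1, -0.3]
opening: 0.605
grip_force: 30.0
```

```bash
python3 -c "
from h import *
s=state();print(s['t'],s['eef_pos'],s['ft_force'],s['opening'])
from plan import *
plan([('w',1,0),('w',5,95),(636.1,1.8,160,-.112,95,18),(576.6,-352.6,130,.227,95,37),(576.6,-352.6,60,.227,95,20),(576.6,-352.6,34,.227,95,10),('w',3,95),('w',9,0)])
plan([(576.6,-352.6,40,.227,0,3),(576.6,-352.6,160,.227,0,20),(528.7,13.8,160,-.112,0,33),('w',2,0),(528.7,13.8,105,-.112,0,16),(528.7,13.8,93.2,-.112,0,3),('w',1,0)])"
```

```text
39.8667 [636.09842286   1.75335423 264.25502623] [-0.13362486 -0.08487758 -0.27948679] 0.6054765552429588
[[[0,0,0,0,0,0,-1.0],[0,0,0,0,0,0,1.0],[0,0,0,0,0,0,1.0],[0,0,0,0,0,0,1.0],[0,0,0,0,0,0,1.0],[0,0,0,0,0,0,1.0],[0,0,-0.101,0,0,0,1.0],[0,0,-0.223,0,0,0,1.0],[0,0,-0.344,0,0,0,1.0],[0,0,-0.445,0,0,0,1.0]]]
[[[-0.01,0.197,0.016,0,0,-0.0044,1.0],[-0.022,0.421,0.035,0,0,-0.0095,1.0],[-0.036,0.668,0.056,0,0,-0.0151,1.0],[-0.05,0.929,0.077,0,0,-0.0209,1.0]]]
[[[-0.05,0.263,0.023,0,0,-0.0061,1.0],[-0.099,0.527,0.045,0,0,-0.0121,1.0],[-0.147,0.784,0.067,0,0,-0.018,1.0]]]
[[[-0.073,0.235,0.021,0,0,-0.0056,1.0],[-0.139,0.451,0.039,0,0,-0.0106,1.0],[-0.197,0.638,0.056,0,0,-0.0151,1.0],[-0.197,0.638,0.161,0,0,-0.0151,1.0],[-0.197,0.638,0.289,0,0,-0.0151,1.0],[-0.197,0.638,0.417,0,0,-0.0151,1.0],[-0.197,0.638,0.522,0,0,-0.0151,1.0],[-0.197,0.638,0.58,0,0,-0.0151,1.0],[-0.197,0.638,0.638,0,0,-0.0151,1.0],[-0.197,0.638,0.696,0,0,-0.0151,1.0]]]
[[[0,0,0,0,0,0,1.0],[0,0,0,0,0,0,1.0],[0,0,0,0,0,0,1.0],[0,0,0,0,0,0,-1.0],[0,0,0,0,0,0,-1.0],[0,0,0,0,0,0,-1.0],[0,0,0,0,0,0,-1.0],[0,0,0,0,0,0,-1.0],[0
[... 479 characters left out ...]
0.0133,-1.0],[0.062,-0.833,0,0,0,0.0183,-1.0]]]
[[[-0.009,-0.23,0,0,0,0.005,-1.0],[-0.019,-0.46,0,0,0,0.0101,-1.0],[-0.028,-0.686,0,0,0,0.015,-1.0],[-0.037,-0.903,0,0,0,0.0198,-1.0]]]
[[[-0.034,-0.202,0,0,0,0.0045,-1.0],[-0.065,-0.387,0,0,0,0.0086,-1.0],[-0.092,-0.551,0,0,0,0.0122,-1.0],[-0.092,-0.551,0,0,0,0.0122,-1.0],[-0.092,-0.551,0,0,0,0.0122,-1.0],[-0.092,-0.551,0.083,0,0,0.0122,-1.0],[-0.092,-0.551,0.183,0,0,0.0122,-1.0],[-0.092,-0.551,0.283,0,0,0.0122,-1.0],[-0.092,-0.551,0.366,0,0,0.0122,-1.0],[-0.092,-0.551,0.384,0,0,0.0122,-1.0]]]
[[[0,0,0.022,0,0,0,-1.0],[0,0,0.043,0,0,0,-1.0],[0,0,0.061,0,0,0,-1.0],[0,0,0.061,0,0,0,-1.0]]]
32 [ 5.28685e+02  1.38580e+01  2.64211e+02 -1.12000e-01]
```

Request:
arm_command:
  rows:
    - [[0, 0, 0, 0, 0, 0, -1.0], [0, 0, 0, 0, 0, 0, 1.0], [0, 0, 0, 0, 0, 0, 1.0], [0, 0, 0, 0, 0, 0, 1.0], [0, 0, 0, 0, 0, 0, 1.0], [0, 0, 0, 0, 0, 0, 1.0], [0, 0, -0.101, 0, 0, 0, 1.0], [0, 0, -0.223, 0, 0, 0, 1.0], [0, 0, -0.344, 0, 0, 0, 1.0], [0, 0, -0.445, 0, 0, 0, 1.0]]

```text
t: 40.7
eef_pos: [636.1, 1.9, 332.1]
tcp_rot: [3.141, -0.001, -0.112]
ft_force: [-0.8, -0.1, 0.5]
opening: 0.997
grip_force: 0.0
```

Request:
arm_command:
  rows:
    - [[-0.01, 0.197, 0.016, 0, 0, -0.0044, 1.0], [-0.022, 0.421, 0.035, 0, 0, -0.0095, 1.0], [-0.036, 0.668, 0.056, 0, 0, -0.0151, 1.0], [-0.05, 0.929, 0.077, 0, 0, -0.0209, 1.0]]

```text
t: 41.03
eef_pos: [612.6, -136.6, 319.5]
tcp_rot: [3.141, -0.0, 0.022]
ft_force: [1.3, 0.2, 0.1]
opening: 1.003
grip_force: 0.0
```

Request:
arm_command:
  rows:
    - [[-0.05, 0.263, 0.023, 0, 0, -0.0061, 1.0], [-0.099, 0.527, 0.045, 0, 0, -0.0121, 1.0], [-0.147, 0.784, 0.067, 0, 0, -0.018, 1.0]]

```text
t: 41.28
eef_pos: [592.7, -255.7, 309.3]
tcp_rot: [3.141, -0.0, 0.134]
ft_force: [0.4, -0.0, 0.4]
opening: 1.0
grip_force: 0.0
```

Request:
arm_command:
  rows:
    - [[-0.073, 0.235, 0.021, 0, 0, -0.0056, 1.0], [-0.139, 0.451, 0.039, 0, 0, -0.0106, 1.0], [-0.197, 0.638, 0.056, 0, 0, -0.0151, 1.0], [-0.197, 0.638, 0.161, 0, 0, -0.0151, 1.0], [-0.197, 0.638, 0.289, 0, 0, -0.0151, 1.0], [-0.197, 0.638, 0.417, 0, 0, -0.0151, 1.0], [-0.197, 0.638, 0.522, 0, 0, -0.0151, 1.0], [-0.197, 0.638, 0.58, 0, 0, -0.0151, 1.0], [-0.197, 0.638, 0.638, 0, 0, -0.0151, 1.0], [-0.197, 0.638, 0.696, 0, 0, -0.0151, 1.0]]

```text
t: 42.12
eef_pos: [576.8, -352.6, 204.7]
tcp_rot: [3.141, -0.0, 0.228]
ft_force: [0.8, -0.2, -0.2]
opening: 0.999
grip_force: 0.0
```

Request:
arm_command:
  rows:
    - [[0, 0, 0, 0, 0, 0, 1.0], [0, 0, 0, 0, 0, 0, 1.0], [0, 0, 0, 0, 0, 0, 1.0], [0, 0, 0, 0, 0, 0, -1.0], [0, 0, 0, 0, 0, 0, -1.0], [0, 0, 0, 0, 0, 0, -1.0], [0, 0, 0, 0, 0, 0, -1.0], [0, 0, 0, 0, 0, 0, -1.0], [0, 0, 0, 0, 0, 0, -1.0], [0, 0, 0, 0, 0, 0, -1.0]]

```text
t: 42.95
eef_pos: [576.7, -352.6, 205.0]
tcp_rot: [3.141, -0.0, 0.227]
ft_force: [0.6, -0.2, -0.3]
opening: 0.603
grip_force: 30.0
```

Request:
arm_command:
  rows:
    - [[0, 0, 0, 0, 0, 0, -1.0], [0, 0, 0, 0, 0, 0, -1.0]]

```text
t: 43.12
eef_pos: [576.6, -352.6, 205.0]
tcp_rot: [3.141, 0.0, 0.227]
ft_force: [-0.5, 0.1, 1.2]
opening: 0.603
grip_force: 30.0
```

Request:
arm_command:
  rows:
    - [[0, 0, -0.013, 0, 0, 0, -1.0], [0, 0, -0.027, 0, 0, 0, -1.0], [0, 0, -0.04, 0, 0, 0, -1.0], [0, 0, -0.155, 0, 0, 0, -1.0], [0, 0, -0.292, 0, 0, 0, -1.0], [0, 0, -0.44, 0, 0, 0, -1.0], [0, 0, -0.588, 0, 0, 0, -1.0], [0, 0, -0.725, 0, 0, 0, -1.0], [0, 0, -0.84, 0, 0, 0, -1.0], [0.016, -0.165, -0.84, 0, 0, 0.0037, -1.0]]

```text
t: 43.95
eef_pos: [573.7, -330.6, 334.8]
tcp_rot: [3.136, -0.005, 0.202]
ft_force: [-0.3, -0.5, -0.4]
opening: 0.602
grip_force: 30.0
```

Request:
arm_command:
  rows:
    - [[0.014, -0.187, 0, 0, 0, 0.0041, -1.0], [0.029, -0.391, 0, 0, 0, 0.0086, -1.0], [0.045, -0.608, 0, 0, 0, 0.0133, -1.0], [0.062, -0.833, 0, 0, 0, 0.0183, -1.0]]

```text
t: 44.28
eef_pos: [556.6, -202.5, 331.2]
tcp_rot: [3.141, -0.0, 0.087]
ft_force: [0.6, -0.3, -1.3]
opening: 0.606
grip_force: 30.0
```

Request:
arm_command:
  rows:
    - [[-0.009, -0.23, 0, 0, 0, 0.005, -1.0], [-0.019, -0.46, 0, 0, 0, 0.0101, -1.0], [-0.028, -0.686, 0, 0, 0, 0.015, -1.0], [-0.037, -0.903, 0, 0, 0, 0.0198, -1.0]]

```text
t: 44.62
eef_pos: [539.0, -67.6, 331.2]
tcp_rot: [3.141, -0.0, -0.037]
ft_force: [-0.1, -0.2, -0.6]
opening: 0.603
grip_force: 30.0
```

Request:
arm_command:
  rows:
    - [[-0.034, -0.202, 0, 0, 0, 0.0045, -1.0], [-0.065, -0.387, 0, 0, 0, 0.0086, -1.0], [-0.092, -0.551, 0, 0, 0, 0.0122, -1.0], [-0.092, -0.551, 0, 0, 0, 0.0122, -1.0], [-0.092, -0.551, 0, 0, 0, 0.0122, -1.0], [-0.092, -0.551, 0.083, 0, 0, 0.0122, -1.0], [-0.092, -0.551, 0.183, 0, 0, 0.0122, -1.0], [-0.092, -0.551, 0.283, 0, 0, 0.0122, -1.0], [-0.092, -0.551, 0.366, 0, 0, 0.0122, -1.0], [-0.092, -0.551, 0.384, 0, 0, 0.0122, -1.0]]

```text
t: 45.45
eef_pos: [528.6, 12.8, 271.7]
tcp_rot: [3.141, 0.002, -0.113]
ft_force: [-0.0, -0.9, -1.4]
opening: 0.602
grip_force: 30.0
```

Request:
arm_command:
  rows:
    - [[0, 0, 0.022, 0, 0, 0, -1.0], [0, 0, 0.043, 0, 0, 0, -1.0], [0, 0, 0.061, 0, 0, 0, -1.0], [0, 0, 0.061, 0, 0, 0, -1.0]]

```text
t: 45.78
eef_pos: [528.7, 13.7, 264.2]
tcp_rot: [3.141, -0.0, -0.112]
ft_force: [-0.0, -0.0, -0.6]
opening: 0.607
grip_force: 30.0
```

```bash
python3 -c "
from h import *
s=state();print(s['t'],s['eef_pos'],s['ft_force'],s['opening'])
from plan import *
plan([('w',1,0),('w',5,95),(528.7,13.8,160,-.112,95,18),(535,10,240,-.112,95,30),('w',3,95)])"
```

```text
45.7833 [528.73751439  13.65084828 264.19300084] [-0.00284338 -0.02357325 -0.58314143] 0.6068447313078865
[[[0,0,0,0,0,0,-1.0],[0,0,0,0,0,0,1.0],[0,0,0,0,0,0,1.0],[0,0,0,0,0,0,1.0],[0,0,0,0,0,0,1.0],[0,0,0,0,0,0,1.0],[0,0,-0.101,0,0,0,1.0],[0,0,-0.223,0,0,0,1.0],[0,0,-0.344,0,0,0,1.0],[0,0,-0.445,0,0,0,1.0]]]
[[[0.015,0.007,-0.178,0,0,0,1.0],[0.03,0.014,-0.356,0,0,0,1.0],[0.045,0.021,-0.534,0,0,0,1.0],[0.045,0.021,-0.534,0,0,0,1.0],[0.045,0.021,-0.534,0,0,0,1.0],[0.045,0.021,-0.534,0,0,0,1.0]]]
16 [ 5.35040e+02  9.97400e+00  4.11061e+02 -1.12000e-01]
```

Request:
arm_command:
  rows:
    - [[0, 0, 0, 0, 0, 0, -1.0], [0, 0, 0, 0, 0, 0, 1.0], [0, 0, 0, 0, 0, 0, 1.0], [0, 0, 0, 0, 0, 0, 1.0], [0, 0, 0, 0, 0, 0, 1.0], [0, 0, 0, 0, 0, 0, 1.0], [0, 0, -0.101, 0, 0, 0, 1.0], [0, 0, -0.223, 0, 0, 0, 1.0], [0, 0, -0.344, 0, 0, 0, 1.0], [0, 0, -0.445, 0, 0, 0, 1.0]]

```text
t: 46.62
eef_pos: [528.7, 13.9, 332.0]
tcp_rot: [3.142, -0.0, -0.112]
ft_force: [0.1, 0.0, -0.2]
opening: 1.003
grip_force: 0.0
```

Request:
arm_command:
  rows:
    - [[0.015, 0.007, -0.178, 0, 0, 0, 1.0], [0.03, 0.014, -0.356, 0, 0, 0, 1.0], [0.045, 0.021, -0.534, 0, 0, 0, 1.0], [0.045, 0.021, -0.534, 0, 0, 0, 1.0], [0.045, 0.021, -0.534, 0, 0, 0, 1.0], [0.045, 0.021, -0.534, 0, 0, 0, 1.0]]

```text
t: 47.12
eef_pos: [534.7, 10.0, 410.4]
tcp_rot: [3.142, 0.001, -0.112]
ft_force: [0.4, 0.7, -0.2]
opening: 1.004
grip_force: 0.0
```

```bash
python3 - <<'E'
from see import *
stand();stand()
img,P=cloud('wrist');save('w8.png',img)
E
```

```text
tier [581.3   6.2] [ 84.3 199.3] 83.6 72.6
handle [582.3   6.2] [13.8 36. ] 84.0 113.4
nut [528.6  12.1] [58.5 58.8] 88.9 99.5
berry [635.9  -0. ] [58.8 58.5] 83.5 95.4
tier [581.5   6.2] [ 84.4 198.2] 83.5 72.7
handle [582.2   6.2] [13.8 36.2] 83.8 113.4
nut [528.7  11.9] [58.6 58.8] 83.3 99.5
berry [6.36e+02 3.00e-01] [58.7 58.8] 45.1 95.4
```

View pics/w8.png

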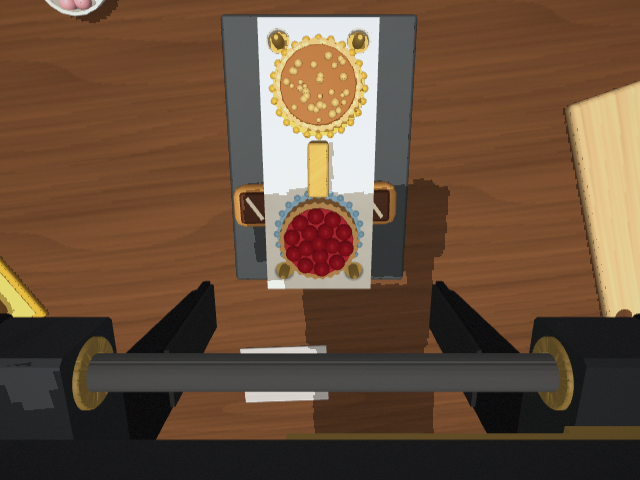

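The nut tart (318,85) is centred on gold and the berry tart (318,240) on light blue, both within 0.5 mm. The tier is seated and the chocolate eclair is in place.

```bash
python3 -c "
from cell import *
print(job_done())"
```

```text
the job is handed in; nothing more can be done
None
```

I handed the job in at about 47 s with every step done in order: the green eclair is in the middle of the cake card, the chocolate eclair did not move, the tier is back down on its posts, and the nut tart is on gold and the berry tart on light blue.

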